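# Pull the splash screen down with the hook rod

## Robot

A 6-joint arm with a two-finger parallel gripper is mounted at the origin on the work surface. World frame = base frame: x ahead of the robot, y to its left, z up, the work surface at z = 0. Lengths are in m, angles in degrees, forces in N, time in s.
With the tool pointing down it reaches from about 0.3 to 0.75 m from the base axis. Payload 8.5 kg.
Tool frame: the origin (TCP) lies midway between the tips of the shut fingers; the grasp point (between the pads) lies 19 mm behind it; z points along the fingers, y is the direction in which the jaws open and shut (so a half turn about z gives the same grasp; the last joint's range is limited). The gripper opens to 85 mm and grips with 20 to 120 N. Pads are 22 mm wide; open, the fingers measure 114 mm over their backs; the gripper's body (76 mm by 85 mm) begins 54 mm behind the grasp point. The pads swing forward as they close: fully open they stand 13 mm farther back than shut.
Start: joints at [-81.664, 21.807, 74.336, -0, 83.858, -12.336], TCP at [0.194, -0.515, 0.204] pointing down, gripper open.
Joint ranges: [-178.18, 178.18], [-50.72, 133.34], [12.68, 142.11], [-81.47, 261.47], [9.98, 163.14], [-165.26, 165.26]. Speed limits (degrees/s): [136.94, 136.94, 180, 180, 180, 180].

## Interface

Orientations are given as a 3x3 rotation matrix whose columns are the frame's x, y, z axes.
In Python, from plant import get_state, capture, camera_info, order gives the robot as it stands.
- The arm moves only by the tool servo_tool, never from a script. Its argument "moves" is text: rows parted by semicolons, each of 5 numbers parted by spaces: the shift along the tool's x, y, z in m, then the turn about the tool's z in rad, then the opening, from 0 (shut) to 1 (fully open). In form: dx dy dz turn claw; .... A call has 1 to 8 rows; each row shifts and turns the pose as measured when the row begins, along the tool's axes as they then stand; what a row does not reach is not made up. A row lasts 1/8 s, in which the tool goes at most 62.5 mm and 10.7 degrees, less where a joint would pass 70% of its speed; a pose out of reach is approached as far as the arm can. A call is refused whole if a number of a shift passes 0.0625 or a number of a turn 0.188, either way. A call with a gripper value outside its range is refused whole. The fingers move at their own pace and stop on an object; "force" is the grip in N (left out, the last holds). Time passes only in rows, so rows that do not move let the fingers close. It gives the time, the measured TCP pose, the force and the opening at its end, in the units of the state.
- get_state(): the state, without advancing time (a new reading comes with each control period).
- capture(name): name is "side" or "top" or "wrist"; returns (picture, depth): 420x560x3 uint8, blue, green, red; 420x560 float32, m along the optical axis (not along the pixel's ray), 0 where there is no reading.
- camera_info(name): a dict with "intrinsics" (3x3 intrinsics, pixels), "world_from_camera" (4x4, takes a point from camera to world coordinates). Camera axes: x right, y down, z forward; pixel columns grow to the right and rows downward; lengths in m; the calibration is good to about 2 mm. A picture is of the moment at which its call begins: read the wrist's pose just before it. camera_info takes no time and is no camera call; for the wrist camera it gives the pose at the moment of the call.
- order.job_done(): hands the job in, once; it reports no verdict.
The state is a dict: "time": time; "qpos": joint angles; "qd": joint speeds; "tau": joint torques, N m; "ee_pos": TCP position; "tcp_rot": TCP orientation; "wrist_force": force on the tool from outside, world axes, zero at the start; "wrist_torque": the same for the moment, N m; "width": finger opening in m.
Only numpy, scipy, OpenCV 4.12 (cv2) and the standard library are available. Lean on these libraries where they do the work, as an engineer would, in place of code of your own. Each camera call takes 0.05 s, during which the arm holds its last target.

## Task

Take the hook rod from its rubber mat, put its hook through the ring at the top of the raised splash screen and pull the screen gently down until its spring catch snaps in and holds it, without forcing it hard against its stop. Then unhook the rod without lifting the screen out of its catch, and stand the rod back upright on its mat, all of it within the mat; leave the bottles, tub and caddy as they are.

Things in the scene. Friction and masses are not known exactly. Their poses are not given: they have to be found in the camera images.
- rod: Hook rod, about 0.25 kg: upright grey grip (46 mm along x, 36 along y, 78 high) on a 60 x 44 x 8 mm foot; a steel shank, 8 mm thick, runs along +x, its centre 24 mm above the underside. Origin: centre of the underside; x to the hook, z up. Stands on the mat, x roughly along the mat's. Grip it firmly across its 46 mm (fingers closing along x) above the shank, pads about 55 mm above the underside.
- hook (a point): Bend of the rod's hook: centre of the 8 mm shank at its end, 190 mm ahead of and 24 mm above the rod's origin. From here the toe (8 mm thick) turns straight down, its end 18 mm below this point. Axes as the rod's.
- ring (a point): Centre of the upright steel ring, hung from a bar 48 mm in front of the screen's top rail: hole 32 mm in diameter, wire 7 mm thick. x is the ring's axis, pointing away from the robot to the screen (the hook goes through along +x); z up. It goes straight down with the screen; starts about 285 to 315 mm above the table.
- sash (a joint): How far the clear screen is pulled down (m): 0 raised, as it starts. A spring pulls it up with 2 to 3 N, friction is 1 N, moving it at 50 mm/s adds 2 N: it runs back up unless the catch holds it. The catch takes it somewhere between 70 and 112 mm, set differently each time: only to be felt. Lifting the caught screen by a few newtons frees it. More than 25 N at the ring does damage.
- guard: Fixed frame: steel posts 22 x 18 mm, 370 high, 270 mm apart along y, the screen (234 wide, 174 high) sliding in its x = 0 plane. Origin midway, near table level; x away from the robot. Its spring catch: the pull rises from 4 to about 12 N, falls off over 10 mm or so as the catch snaps in, and 10 mm below that point a rubber buffer (6 N per mm, 4 mm deep, then hard) stops the screen.
- mat: Black rubber parking mat fixed on the table, 300 mm (x) by 140 mm (y), 4 mm thick. Origin: centre of its underside.
- spray_bottle: White spray bottle, 74 mm in diameter, 187 mm high. Origin: centre of its underside. Leave alone.
- tub: Round white tub, 70 mm in diameter, 85 mm high. Origin: centre of its underside. Leave alone.
- caddy: Grey open caddy with bottles, 200 (x) x 300 (y) mm, 200 mm high. Origin: centre of its underside. Leave alone.
Things that resemble listed ones, but are neither listed nor needed, are in the scene too. Of the things like the rod, leave any that is pink; of the rest the smaller one is meant.

How it is judged (in metres and radians):
On the way, in this order (a step that is already met when the one before it is completed fails the run):
1. the hook is through the ring, the screen still up (x of hook in the frame of ring between 0.003 and 0.044 m and y of hook in the frame of ring between -0.016 and 0.016 m and z of hook in the frame of ring between -0.016 and 0.016 m and value of joint sash below 0.06 m), for 0.1 s.
2. the screen is pulled down by at least 65 mm with the hook through the ring (value of joint sash above 0.065 m and x of hook in the frame of ring between 0.001 and 0.046 m and y of hook in the frame of ring between -0.018 and 0.018 m and z of hook in the frame of ring between -0.018 and 0.018 m), for 0.1 s.
At the end, for the whole second after the job is handed in: The screen stays down by itself in its catch (at least 65 mm below its raised position, at rest), and the rod stands upright (within 6 degrees) and still on the mat, grip and hook both within the mat's outline (value of joint sash above 0.065 m and velocity of joint sash between -0.01 and 0.01 m/s and angle between rod's own z axis and vertical below 0.1 rad and z of rod in the frame of mat between 0 and 0.01 m and x of rod in the frame of mat between -0.15 and 0.15 m and y of rod in the frame of mat between -0.07 and 0.07 m and x of hook in the frame of mat between -0.155 and 0.155 m and y of hook in the frame of mat between -0.075 and 0.075 m and linear speed of rod below 0.02 m/s); the robot touches nothing.
It fails at once if the rod presses on the screen or its ring with more than 25 N (contact force between rod and sash above 25 N).
It fails at once if the robot itself pushes the screen with more than 3 N (contact force between any of the arm, the fingers and sash above 3 N).
It fails at once if a bystander is moved by more than 30 mm or tipped (distance of any of spray_bottle, tub, caddy from where it was at the start of the episode above 0.03 m or angle between any of spray_bottle, tub's own z axis and vertical above 0.5 rad).
It also fails if it takes over 72 s, if anything falls off the work surface, if the arm or the gripper's body presses on something with over 40 N, if the wrist force passes 120 N, or if a joint passes its speed limit or range.

## Working session

There is one attempt and no reset: what is moved stays moved. The work goes in short steps, Python scripts to look and compute and a tool call to move; the robot and the scene stay as the last step left them, time stands still between calls to the robot, and variables do not carry over. Pictures are saved under pics/ and viewed, and the job is handed in when it is done.

Besides the shell and the picture viewer there is one more tool, called after "Call:" as name(argument=value, ...) on one line, values as JSON. servo_tool: Moves the arm, as the interface text tells. Its arguments: {"type":"object","properties":{"moves":{"type":"string"},"force":{"type":"number"}},"required":["moves"]}

```bash
ls; mkdir -p pics; cat > h.py <<'E'
import numpy as np,cv2
from plant import get_state,capture,camera_info,order
def snap(n,f):
    ci=camera_info(n);im,d=capture(n);cv2.imwrite(f'pics/{f}.png',im);np.savez(f'pics/{f}.npz',im=im,d=d,K=ci['intrinsics'],T=ci['world_from_camera']);return im,d
def cloud(f):
    z=np.load(f'pics/{f}.npz');K,T,d=z['K'],z['T'],z['d']
    v,u=np.mgrid[:d.shape[0],:d.shape[1]]
    P=np.stack([(u-K[0,2])/K[0,0]*d,(v-K[1,2])/K[1,1]*d,d],-1)
    P=P@T[:3,:3].T+T[:3,3];P[d==0]=np.nan
    return P,z['im']
E
python3 - <<'E'
from h import *
for n in['side','top','wrist']:
    snap(n,n+'0');c=camera_info(n);print(n,c)
s=get_state();print(s)
E
```

```text
pics
side {'intrinsics': array([[466.10291478,   0.        , 273.97464559],
       [  0.        , 466.10291478, 207.5863064 ],
       [  0.        ,   0.        ,   1.        ]]), 'world_from_camera': array([[ 0.9607061 , -0.21338608,  0.17751103,  0.22315651],
       [-0.27755592, -0.73265797,  0.62142981, -1.02918109],
       [-0.0025496 , -0.64628065, -0.76309556,  1.45373096],
       [ 0.        ,  0.        ,  0.        ,  1.        ]])}
top {'intrinsics': array([[505.97846684,   0.        , 285.05313835],
       [  0.        , 505.97846684, 214.23438193],
       [  0.        ,   0.        ,   1.        ]]), 'world_from_camera': array([[ 0.02732873, -0.99476666,  0.09845017,  0.37954422],
       [-0.99961481, -0.02671931,  0.0075035 , -0.01671151],
       [-0.00483371, -0.09861731, -0.99511369,  1.55975409],
       [ 0.        ,  0.        ,  0.        ,  1.        ]])}
wrist {'intrinsics': array([[347.05890987,   0.        , 280.97870614],
       [  0.        , 347.05890987, 206.14798962],
       [  0.        ,   0.        ,   1.        ]]), 'world_from_camera': array([[ 0.3535
[... 304 characters left out ...]
48e+01,  2.00973523e-03,
        8.38570243e+01, -1.23359812e+01]), 'qd': array([ 0.05690874, -0.09975359, -0.17182109,  0.0240016 ,  0.02031615,
       -0.00791485]), 'tau': array([ 3.69615518e-03, -4.48622596e+01, -2.31345338e+01, -9.48547540e-05,
        3.76175492e-03, -9.33997285e-06]), 'ee_pos': array([ 0.19412647, -0.51434862,  0.20375452]), 'tcp_rot': array([[ 9.35620497e-01,  3.53007464e-01, -1.23925762e-04],
       [ 3.53007385e-01, -9.35619905e-01,  1.08636486e-03],
       [ 2.67547496e-04, -1.06017194e-03, -9.99999402e-01]]), 'wrist_force': array([-0.64187051, -0.32985879,  0.05490743]), 'wrist_torque': array([ 0.03513225, -0.00328566,  0.00580214]), 'width': 0.08533983237749902}
```

View pics/side0.png

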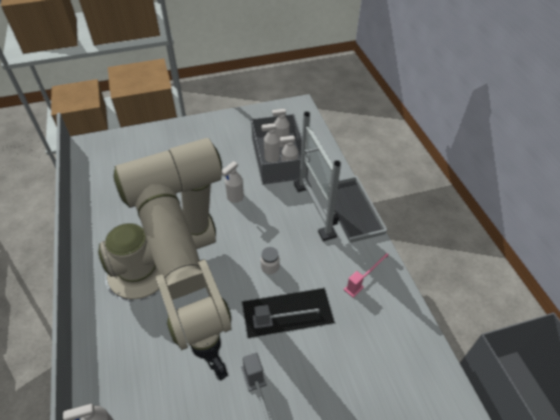

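View pics/top0.png

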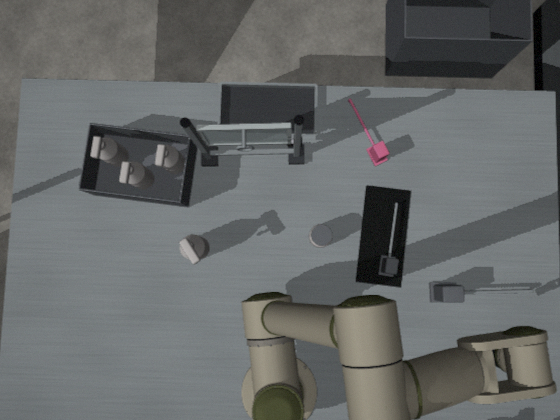

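View pics/wrist0.png

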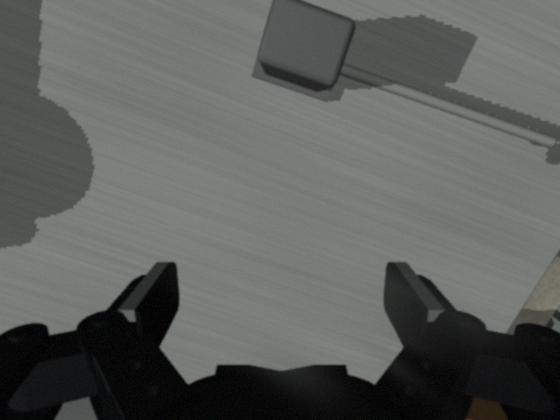

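The top view shows the mat at (383,236) with the grey rod on it: grip at (389,265), hook at (397,203). A larger grey lookalike lies at (447,292) and the pink one is at (378,153). The guard posts are at (208,145) and (297,145), and the ring and bar are around (245,148).

```bash
python3 - <<'E'
from h import *
np.set_printoptions(precision=3,suppress=True)
P,im=cloud('top0'); Q,im2=cloud('side0')
for n,(u,v) in dict(grip=(389,265),shank=(394,235),tip=(397,205),mat=(370,250),table=(340,180),ring=(245,148),bar=(243,135),postL=(188,124),postR=(297,122),tub=(320,232),look=(447,292)).items(): print(n,P[v,u])
print('side')
for n,(u,v) in dict(grip=(262,314),shank=(295,315),mat=(280,300),table=(240,320)).items(): print(n,Q[v,u])
g=im.astype(int).max(2)
# mat mask
for nm,X,I in(('top',P,im),('side',Q,im2)):
    m=(I.max(2)<40)&(X[...,2]<.02)&(X[...,0]>.3)&(X[...,0]<.75)&(X[...,1]<-.15)&(X[...,1]>-.5)
    n,l,st,c=cv2.connectedComponentsWithStats(m.astype(np.uint8));k=1+st[1:,4].argmax()
    p=X[l==k];print(nm,'mat',len(p),p.mean(0),cv2.minAreaRect(p[:,:2].astype(np.float32)))
    for zlo,zhi in((.075,.095),(.02,.04)):
        s=(X[...,2]>zlo)&(X[...,2]<zhi)&(X[...,0]>.3)&(X[...,0]<.75)&(X[...,1]<-.22)&(X[...,1]>-.42)
        q=X[s];print(zlo,len(q),q.min(0),q.max(0),q.mean(0),cv2.minAreaRect(q[:,:2].astype(np.float32)))
a=cv2.resize(im[100:190,160:340],None,fx=4.4,fy=4.4,interpolation=cv2.INTER_CUBIC);cv2.imwrite('pics/tz.png',a)
a=cv2.resize(im2[100:250,250:400],None,fx=4,fy=4,interpolation=cv2.INTER_CUBIC);cv2.imwrite('pics/sz.png',a)
a=cv2.resize(im[180:290,350:420],None,fx=5,fy=5,interpolation=cv2.INTER_CUBIC);cv2.imwrite('pics/mz.png',a)
E
```

```text
grip [ 0.386 -0.312  0.079]
shank [ 0.478 -0.342  0.002]
tip [ 0.568 -0.345  0.03 ]
mat [ 0.43  -0.269  0.002]
table [ 0.646 -0.173 -0.   ]
ring [ 0.74   0.127 -0.003]
bar [0.694 0.101 0.339]
postL [0.705 0.229 0.385]
postR [ 0.714 -0.03   0.394]
tub [ 0.476 -0.109  0.085]
look [ 0.314 -0.473  0.102]
side
grip [ 0.38  -0.333  0.079]
shank [ 0.496 -0.33   0.004]
mat [ 0.463 -0.262  0.008]
table [ 0.312 -0.294  0.001]
top mat 3698 [ 0.483 -0.304  0.004] ((0.4766576290130615, -0.3078102469444275), (0.1384754776954651, 0.29783913493156433), 84.5698471069336)
0.075 333 [ 0.36  -0.339  0.075] [ 0.748 -0.261  0.089] [ 0.528 -0.305  0.08 ] ((0.5539783239364624, -0.3038199543952942), (0.39119988679885864, 0.04642541706562042), 6.010417938232422)
0.02 195 [ 0.359 -0.345  0.02 ] [ 0.739 -0.262  0.04 ] [ 0.515 -0.322  0.03 ] ((0.5507393479347229, -0.3138772249221802), (0.38396114110946655, 0.06582563370466232), 5.720010757446289)
side mat 2177 [ 0.483 -0.312  0.003] ((0.47366100549697876, -0.31016427278518677), (0.13501816987991333, 0.28983211517333984), 83.99308013916016)
0.075 236 [ 0.357 -0.342  0.075] [ 0.749 -0.265  0.089] [ 0.515 -0.308  0.08 ] ((0.5525559782981873, -0.30632030963897705), (0.3933803141117096, 0.045939892530441284), 5.676166534423828)
0.02 211 [ 0.358 -0.346  0.02 ] [ 0.746 -0.285  0.039] [ 0.512 -0.327  0.03 ] ((0.5530050992965698, -0.3242688477039337), (0.3896653652191162, 0.04780024290084839), 6.019329071044922)
```

View pics/tz.png

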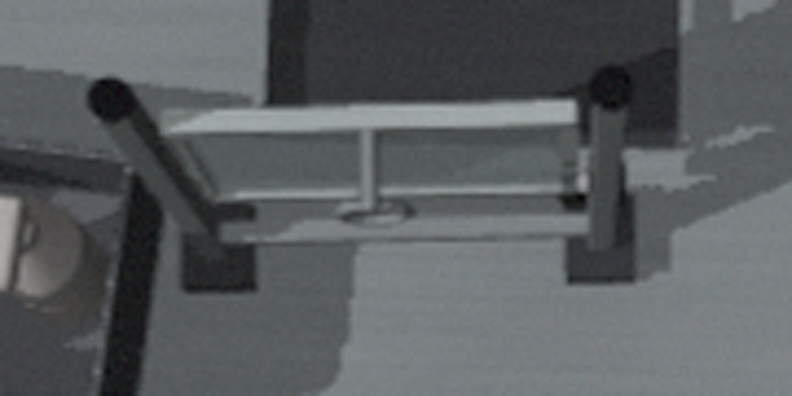

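View pics/sz.png

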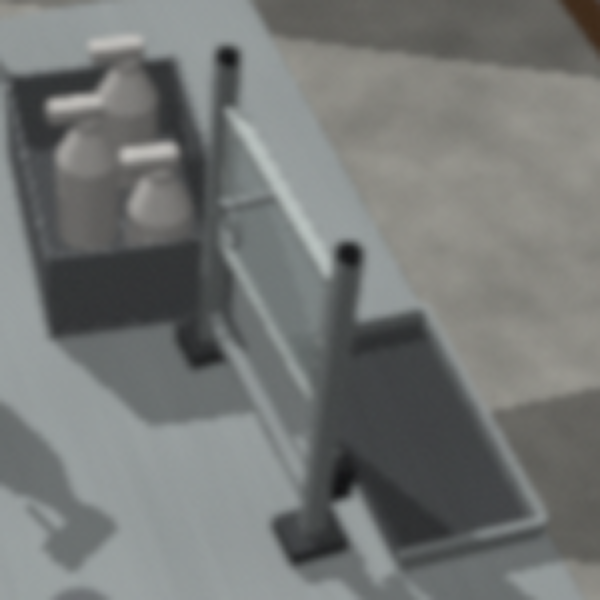

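View pics/mz.png

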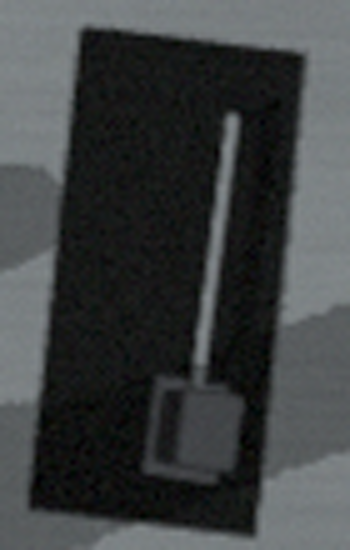

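```bash
python3 - <<'E'
from h import *
np.set_printoptions(precision=4,suppress=True)
for nm in('top0','side0'):
    X,I=cloud(nm)
    reg=(X[...,0]>.3)&(X[...,0]<.62)&(X[...,1]<-.22)&(X[...,1]>-.42)
    q=X[reg&(X[...,2]>.075)&(X[...,2]<.095)];print(nm,len(q),q.mean(0),cv2.minAreaRect(q[:,:2].astype(np.float32)))
    q=X[reg&(X[...,2]>.02)&(X[...,2]<.04)&(X[...,0]>.42)];l=cv2.fitLine(q[:,:2].astype(np.float32),2,0,.01,.01).ravel()
    print('shank',len(q),l,np.degrees(np.arctan2(l[1],l[0])),q[:,0].max(),q.mean(0))
    # guard posts / rails
    reg=(X[...,0]>.6)&(X[...,0]<.85)&(X[...,1]<.3)&(X[...,1]>-.1)&(X[...,2]>.25)
    for lo,hi in((.25,.3),(.3,.33),(.33,.36),(.36,.4)):
        q=X[reg&(X[...,2]>lo)&(X[...,2]<hi)]
        if len(q):
            for a,b in((-.1,0.0),(0,.06),(.06,.14),(.14,.2),(.2,.3)):
                r=q[(q[:,1]>=a)&(q[:,1]<b)]
                if len(r)>3: print(lo,a,len(r),np.median(r,0),r.min(0),r.max(0))
E
```

```text
top0 193 [ 0.3837 -0.3189  0.0813] ((0.3837541937828064, -0.3198989927768707), (0.03648564964532852, 0.04593547061085701), 82.17459106445312)
shank 136 [ 0.9918 -0.1281  0.497  -0.3338] -7.361585 0.574520386285315 [ 0.497  -0.3338  0.0309]
0.25 -0.1 70 [ 0.7126 -0.0219  0.2776] [ 0.7086 -0.0434  0.2501] [ 0.7192 -0.001   0.2999]
0.25 0 112 [0.716  0.0297 0.2753] [0.7137 0.0013 0.2505] [0.7186 0.0596 0.2994]
0.25 0.06 144 [0.7122 0.0951 0.2799] [0.6634 0.0602 0.2508] [0.715 0.14  0.3  ]
0.25 0.14 110 [0.7086 0.1716 0.276 ] [0.7065 0.1408 0.251 ] [0.7108 0.2    0.2981]
0.25 0.2 91 [0.7032 0.2257 0.2775] [0.6954 0.2    0.2513] [0.7182 0.2425 0.2998]
0.3 -0.1 37 [ 0.7109 -0.0291  0.3174] [ 0.7096 -0.042   0.3005] [ 0.7178 -0.0013  0.3291]
0.3 0 38 [0.7152 0.0341 0.3072] [0.7137 0.0012 0.3015] [0.7179 0.0594 0.3296]
0.3 0.06 79 [0.7099 0.0977 0.3073] [0.6611 0.0616 0.3003] [0.7154 0.1397 0.3296]
0.3 0.14 45 [0.7085 0.168  0.3082] [0.7038 0.1408 0.3002] [0.7105 0.1984 0.3293]
0.3 0.2 52 [0.702  0.2264 0.3125] [0.6957 0.201  0.3005] [0.719  0.2427 0.3277]
0.33 -0.1 71 [ 0.7141 -0.0136  0.34
[... 1511 characters left out ...]
4 0.3003] [0.7116 0.1993 0.3295]
0.3 0.2 41 [0.701  0.2265 0.3133] [0.6946 0.2003 0.3011] [0.7078 0.2413 0.3299]
0.33 -0.1 61 [ 0.7136 -0.0402  0.3426] [ 0.7072 -0.0462  0.3306] [ 0.7299 -0.0008  0.3584]
0.33 0 64 [0.7136 0.0308 0.3412] [0.7076 0.0003 0.3315] [0.7243 0.0593 0.3477]
0.33 0.06 121 [0.7074 0.0967 0.3406] [0.6603 0.0613 0.3301] [0.7206 0.1396 0.3481]
0.33 0.14 57 [0.7065 0.171  0.341 ] [0.7002 0.1404 0.3318] [0.7171 0.1989 0.3502]
0.33 0.2 58 [0.7027 0.2273 0.344 ] [0.6935 0.2001 0.3301] [0.7184 0.2434 0.3591]
0.36 -0.1 82 [ 0.7175 -0.0399  0.3827] [ 0.707  -0.0475  0.36  ] [ 0.7315 -0.0231  0.3936]
0.36 0.2 65 [0.7053 0.2296 0.3822] [0.6948 0.2224 0.3605] [0.7193 0.2517 0.3935]
```

Call:
servo_tool(moves="0.06 0 -0.04 -0.187 1;0.06 0 -0.03 -0.187 1;0.05 0 0 -0.187 1;0 0 0 -0.187 1;0 0 0 -0.187 1;0 0 0 -0.187 1")

```text
time: 0.9
ee_pos: [0.3332, -0.4287, 0.268]
tcp_rot: [[0.08, 0.997, -0.001], [0.997, -0.08, 0.005], [0.005, -0.001, -1.0]]
wrist_force: [-0.4, -0.6, 0.5]
width: 0.0853
```

```bash
python3 - <<'E'
from h import *
np.set_printoptions(precision=4,suppress=True)
a=np.radians(2.9);R=np.array([[np.cos(a),-np.sin(a),0],[np.sin(a),np.cos(a),0],[0,0,1]])
for nm in('top0','side0'):
    X,I=cloud(nm)
    reg=(X[...,0]>.62)&(X[...,0]<.70)&(X[...,1]<.17)&(X[...,1]>.03)&(X[...,2]>.2)
    v,u=np.nonzero(reg)
    for i,j in zip(v,u): print(nm,j,i,X[i,j],X[i,j]@R)
snap('wrist','wrist1')
E
```

```text
top0 244 132 [0.7    0.0988 0.3438] [0.7041 0.0632 0.3438]
top0 242 133 [0.6976 0.1037 0.3426] [0.702  0.0683 0.3426]
top0 243 133 [0.6974 0.1012 0.3437] [0.7017 0.0657 0.3437]
top0 244 133 [0.6993 0.0994 0.3367] [0.7035 0.0638 0.3367]
top0 245 133 [0.6991 0.0968 0.338 ] [0.7031 0.0613 0.338 ]
top0 242 134 [0.696  0.1039 0.3394] [0.7004 0.0686 0.3394]
top0 243 134 [0.6951 0.1011 0.3429] [0.6993 0.0658 0.3429]
top0 244 134 [0.6962 0.0991 0.339 ] [0.7003 0.0637 0.339 ]
top0 245 134 [0.6955 0.0963 0.3421] [0.6994 0.061  0.3421]
top0 242 135 [0.6951 0.1045 0.3331] [0.6995 0.0692 0.3331]
top0 243 135 [0.6937 0.1015 0.3385] [0.698  0.0662 0.3385]
top0 244 135 [0.693  0.0987 0.3418] [0.6971 0.0635 0.3418]
top0 245 135 [0.6931 0.0963 0.3417] [0.6971 0.0611 0.3417]
top0 246 135 [0.6944 0.0942 0.3369] [0.6983 0.059  0.3369]
top0 242 136 [0.6916 0.104  0.3369] [0.696  0.0689 0.3369]
top0 243 136 [0.6911 0.1013 0.3389] [0.6954 0.0662 0.3389]
top0 244 136 [0.6897 0.0983 0.3447] [0.6938 0.0633 0.3447]
top0 245 136 [0.6899 0.0959 0.3442] [0.6939 0.0609 0.3442]
top0 246 136 [0.6924 0.0943 0.3349] [0
[... 10899 characters left out ...]
79 0.0786 0.3198] [0.671  0.0447 0.3198]
side0 305 159 [0.661  0.0988 0.2982] [0.6652 0.0653 0.2982]
side0 306 159 [0.6633 0.0949 0.3012] [0.6672 0.0612 0.3012]
side0 308 159 [0.6636 0.0765 0.3181] [0.6666 0.0428 0.3181]
side0 309 159 [0.6665 0.0744 0.3193] [0.6694 0.0406 0.3193]
side0 306 160 [0.6621 0.091  0.3002] [0.6658 0.0574 0.3002]
side0 307 160 [0.6651 0.0893 0.301 ] [0.6688 0.0555 0.301 ]
side0 308 160 [0.6625 0.0731 0.3167] [0.6654 0.0395 0.3167]
side0 309 160 [0.6675 0.0762 0.3124] [0.6705 0.0424 0.3124]
side0 306 161 [0.6609 0.0875 0.2989] [0.6645 0.0539 0.2989]
side0 307 161 [0.6617 0.0799 0.3057] [0.6649 0.0464 0.3057]
side0 308 161 [0.6653 0.0794 0.3052] [0.6685 0.0457 0.3052]
```

View pics/wrist1.png

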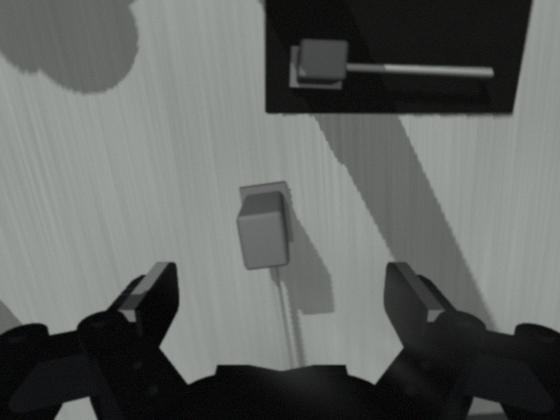

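```bash
cat > ringfit.py <<'E'
from h import *
from scipy.optimize import least_squares
a=np.radians(2.9);R=np.array([[np.cos(a),-np.sin(a),0],[np.sin(a),np.cos(a),0],[0,0,1]])
def fit(X,c0,zr=.026):
    Q=X@R; q=Q.reshape(-1,3)
    f=lambda q,c:np.hypot(np.hypot(q[:,1]-c[1],q[:,2]-c[2])-.0195,q[:,0]-c[0])-.0035
    c=np.array(c0)
    for _ in range(6):
        m=(abs(f(q,c))<.006)&(abs(q[:,0]-c[0])<.008)
        s=least_squares(lambda c:f(q[m],c),c,loss='soft_l1',f_scale=.0015);c=s.x
    return c,R@c,m.sum(),np.abs(f(q[m],c)).mean()
E
python3 - <<'E'
from ringfit import *
np.set_printoptions(precision=4,suppress=True)
for nm in('top0','side0'): print(fit(cloud(nm)[0],[.668,.0635,.318]))
X=cloud('wrist1')[0]
reg=(X[...,0]>.33)&(X[...,0]<.62)&(X[...,1]<-.28)&(X[...,1]>-.37)
q=X[reg&(X[...,2]>.075)&(X[...,2]<.095)];print(len(q),q.mean(0),cv2.minAreaRect(q[:,:2].astype(np.float32)))
q=X[reg&(X[...,2]>.015)&(X[...,2]<.04)&(X[...,0]>.42)];l=cv2.fitLine(q[:,:2].astype(np.float32),2,0,.01,.01).ravel();print(l,np.degrees(np.arctan2(l[1],l[0])),q[:,0].max(),q.mean(0))
E
```

```text
(array([0.6718, 0.0636, 0.3198]), array([0.6677, 0.0975, 0.3198]), np.int64(95), np.float64(0.0014836773852244286))
(array([0.6696, 0.0627, 0.3175]), array([0.6656, 0.0965, 0.3175]), np.int64(52), np.float64(0.0014257507807695483))
1908 [ 0.3832 -0.3178  0.0814] ((0.38368895649909973, -0.31757503747940063), (0.03594836965203285, 0.04613609239459038), 82.53120422363281)
[ 0.9918 -0.1275  0.4972 -0.3325] -7.3259716 0.5760899882891014 [ 0.4972 -0.3325  0.031 ]
```

Call:
servo_tool(moves="0.058 0.021 0.03 0.049 1;0.055 0.02 0.06 0 1;0.0 0 0.05 0 1;0 0 0 0 1", force=100)

```text
time: 1.45
ee_pos: [0.3771, -0.335, 0.1428]
tcp_rot: [[0.135, 0.991, -0.0], [0.991, -0.135, 0.004], [0.004, -0.001, -1.0]]
wrist_force: [-0.4, -0.6, 0.5]
width: 0.0856
```

```bash
cat > rel.py <<'E'
from h import *
import sys
# target x y z heading(deg of tool y)
def rel(t,yaw):
    s=get_state();Rt=s['tcp_rot'];d=Rt.T@(np.array(t)-s['ee_pos']);h=np.degrees(np.arctan2(Rt[1,1],Rt[0,1]))
    print('t',s['time'],'pos',s['ee_pos'].round(4),'head',h.round(2),'rel',d.round(4),'turn',np.radians(h-yaw).round(4),'F',s['wrist_force'].round(2),'w',s['width'].round(4),'R z',Rt[:,2].round(4))
a=list(map(float,sys.argv[1:]));rel(a[:3],a[3])
E
python3 rel.py .3832 -.318 .038 -7.4; python3 -c "
from h import *
snap('wrist','w2')"
```

```text
Traceback (most recent call last):
  File "rel.py", line 7, in <module>
    a=list(map(float,sys.argv[1:]));rel(a[:3],a[3])
                                    ~~~^^^^^^^^^^^^
  File "rel.py", line 6, in rel
    print('t',s['time'],'pos',s['ee_pos'].round(4),'head',h.round(2),'rel',d.round(4),'turn',np.radians(h-yaw).round(4),'F',s['wrist_force'].round(2),'w',s['width'].round(4),'R z',Rt[:,2].round(4))
                                                                                                                                                          ^^^^^^^^^^^^^^^^
AttributeError: 'float' object has no attribute 'round'
```

View pics/w2.png

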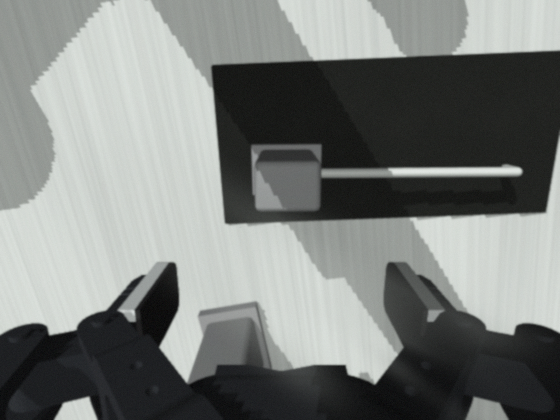

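The wrist view shows the rod's grip at (287,180) on the mat, with the hook at (518,172) to the right (+y of the tool). It is clear of the fingers.

```bash
sed -i "s/s\['width'\].round(4)/round(s['width'],4)/" rel.py; python3 rel.py .3832 -.318 .038 -7.4; python3 - <<'E'
from h import *
np.set_printoptions(precision=4,suppress=True)
X=cloud('w2')[0]
reg=(X[...,0]>.33)&(X[...,0]<.62)&(X[...,1]<-.28)&(X[...,1]>-.37)
q=X[reg&(X[...,2]>.075)&(X[...,2]<.095)];print(len(q),q.mean(0),cv2.minAreaRect(q[:,:2].astype(np.float32)))
q=X[reg&(X[...,2]>.015)&(X[...,2]<.04)&(X[...,0]>.42)];l=cv2.fitLine(q[:,:2].astype(np.float32),2,0,.01,.01).ravel();print(l,np.degrees(np.arctan2(l[1],l[0])),q[:,0].max(),q.mean(0))
m=(cloud('w2')[1].max(2)<30)&(X[...,2]<.01)&(X[...,1]>-.42)&(X[...,0]>.3);print(cv2.minAreaRect(X[m][:,:2].astype(np.float32)))
E
```

```text
t 1.5 pos [ 0.3779 -0.3363  0.145 ] head -7.75 rel [0.0187 0.0026 0.107 ] turn -0.0062 F [-0.47  0.4   0.16] w 0.0857 R z [ 2.6e-03  7.0e-04 -1.0e+00]
3377 [ 0.3838 -0.3162  0.0814] ((0.38377341628074646, -0.31762102246284485), (0.03637383133172989, 0.046195950359106064), 82.75506591796875)
[ 0.992  -0.1259  0.4975 -0.3315] -7.2351174 0.5751472551678126 [ 0.4975 -0.3315  0.0308]
((0.4744078814983368, -0.3062816858291626), (0.136691614985466, 0.292884886264801), 84.59759521484375)
```

Call:
servo_tool(moves="0.019 0.003 0.03 -0.007 1;0 0 0 0 1;0.001 0 0 0 1")

```text
time: 1.88
ee_pos: [0.3856, -0.3216, 0.1212]
tcp_rot: [[0.133, 0.991, 0.009], [0.991, -0.133, -0.009], [-0.008, 0.011, -1.0]]
wrist_force: [0.5, 0.7, 0.7]
width: 0.0854
```

```bash
python3 rel.py .3835 -.3177 .038 -7.3
```

```text
t 1.875 pos [ 0.3856 -0.3216  0.1212] head -7.62 rel [ 0.0042 -0.0035  0.0831] turn -0.0056 F [0.46 0.74 0.7 ] w 0.0854 R z [ 0.0094 -0.009  -0.9999]
```

Call:
servo_tool(moves="0.004 -0.002 0.04 -0.005 1;0.001 0 0.02 0 1;0 0 0 0 1;0 0 0 0 1")

```text
time: 2.38
ee_pos: [0.3872, -0.3233, 0.067]
tcp_rot: [[0.131, 0.991, 0.018], [0.991, -0.131, -0.021], [-0.018, 0.02, -1.0]]
wrist_force: [0.0, 0.1, 0.1]
width: 0.0853
```

```bash
python3 rel.py .3835 -.3177 .038 -7.3
```

```text
t 2.375 pos [ 0.3872 -0.3233  0.067 ] head -7.53 rel [ 0.0056 -0.005   0.0288] turn -0.0041 F [0.01 0.08 0.06] w 0.0853 R z [ 0.0176 -0.0206 -0.9996]
```

Call:
servo_tool(moves="0.005 -0.004 0.008 0 1;0.001 -0.001 0.008 0 1;0 0 0.008 0 1;0 0 0 0 1")

```text
time: 2.88
ee_pos: [0.3836, -0.3177, 0.043]
tcp_rot: [[0.132, 0.991, 0.019], [0.991, -0.131, -0.023], [-0.02, 0.022, -1.0]]
wrist_force: [0.0, 0.1, -0.1]
width: 0.0856
```

```bash
python3 rel.py .3835 -.3177 .038 -7.3
```

```text
t 2.875 pos [ 0.3836 -0.3177  0.043 ] head -7.56 rel [ 0.0001 -0.0002  0.005 ] turn -0.0045 F [ 0.04  0.06 -0.13] w 0.0856 R z [ 0.0193 -0.023  -0.9995]
```

Call:
servo_tool(moves="0 0 0.005 -0.004 1;0 0 0 0 0.4;0 0 0 0 0.3;0 0 0 0 0.2;0 0 0 0 0.2;0 0 0 0 0.2", force=100)

```text
time: 3.62
ee_pos: [0.384, -0.3181, 0.0384]
tcp_rot: [[0.127, 0.992, 0.02], [0.992, -0.127, -0.024], [-0.021, 0.023, -1.0]]
wrist_force: [0.8, -0.5, -0.7]
width: 0.0434
```

```bash
python3 rel.py .3835 -.3177 .038 -7.3
```

```text
t 3.625 pos [ 0.384  -0.3181  0.0384] head -7.29 rel [ 0.0004 -0.0006  0.0004] turn 0.0001 F [ 0.78 -0.55 -0.73] w 0.0434 R z [ 0.0199 -0.024  -0.9995]
```

Call:
servo_tool(moves="0 0 -0.01 0 0.2;0 0 -0.02 0 0.2;0 0 -0.03 0 0.2;0 0 -0.03 0 0.2;0 0 -0.03 0 0.2;0 0 -0.02 0 0.2;0 0 -0.01 0 0.2;0 0 0 0 0.2")

```text
time: 4.62
ee_pos: [0.38, -0.3133, 0.1953]
tcp_rot: [[0.128, 0.992, 0.019], [0.992, -0.127, -0.022], [-0.02, 0.021, -1.0]]
wrist_force: [0.3, -0.4, -2.8]
width: 0.0435
```

```bash
python3 rel.py .3835 -.3177 .34 -7.3; python3 -c "
from h import *
snap('wrist','w3')"
```

```text
t 4.625 pos [ 0.38   -0.3133  0.1953] head -7.3 rel [-0.0068  0.0071 -0.1445] turn -0.0001 F [ 0.28 -0.36 -2.78] w 0.0435 R z [ 0.0187 -0.0224 -0.9996]
```

View pics/w3.png

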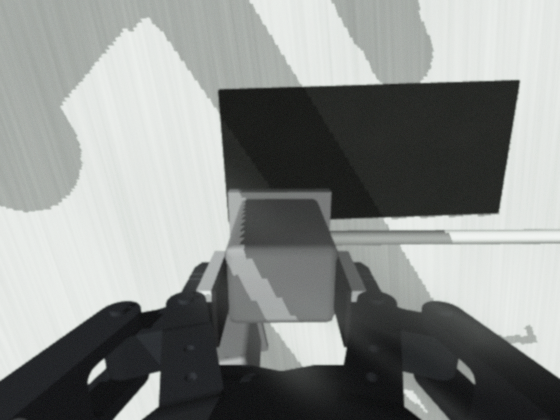

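Call:
servo_tool(moves="0.02 0 -0.03 0 0.2;0.03 0 -0.04 0 0.2;0.04 0 -0.04 -0.03 0.2;0.05 0 -0.02 -0.05 0.2;0.05 0 0 -0.05 0.2;0.05 0 0 -0.04 0.2;0.04 0 0 0 0.2;0.02 0 0 0 0.2")

```text
time: 5.68
ee_pos: [0.3922, -0.003, 0.3164]
tcp_rot: [[-0.044, 0.999, 0.006], [0.999, 0.044, -0.01], [-0.01, 0.006, -1.0]]
wrist_force: [0.8, 0.7, -2.5]
width: 0.0435
```

```bash
python3 rel.py .4168 .0842 .332 2.9
```

```text
t 5.675 pos [ 0.3922 -0.003   0.3164] head 2.54 rel [ 0.0858  0.0285 -0.0164] turn -0.0063 F [ 0.79  0.74 -2.53] w 0.0435 R z [ 0.0063 -0.0099 -0.9999]
```

Call:
servo_tool(moves="0.025 0.007 -0.004 -0.006 0.2;0.03 0.01 -0.006 0 0.2;0.02 0.008 -0.005 0 0.2;0.008 0.003 -0.002 0 0.2;0 0 0 0 0.2;0 0 0 0 0.2")

```text
time: 6.42
ee_pos: [0.415, 0.0848, 0.3281]
tcp_rot: [[-0.052, 0.999, -0.004], [0.999, 0.052, -0.009], [-0.009, -0.005, -1.0]]
wrist_force: [0.1, -1.0, -2.8]
width: 0.0435
```

```bash
python3 rel.py .4168 .0842 .332 2.9;python3 - <<'E'
from h import *
for n in('top','side','wrist'):
    im,d=snap(n,n+'4')
    if n=='top': cv2.imwrite('pics/t4z.png',cv2.resize(im[100:280,180:320],None,fx=4,fy=3.3,interpolation=cv2.INTER_CUBIC))
    if n=='side': cv2.imwrite('pics/s4z.png',cv2.resize(im[90:290,190:390],None,fx=3,fy=3,interpolation=cv2.INTER_CUBIC))
E
```

```text
t 6.425 pos [0.415  0.0848 0.3281] head 3.0 rel [-0.0007  0.0017 -0.0039] turn 0.0017 F [ 0.13 -1.01 -2.82] w 0.0435 R z [-0.0041 -0.009  -1.    ]
```

View pics/t4z.png

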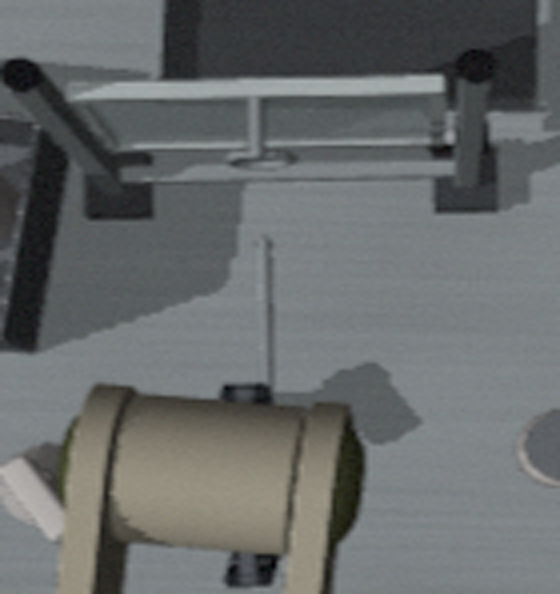

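View pics/s4z.png

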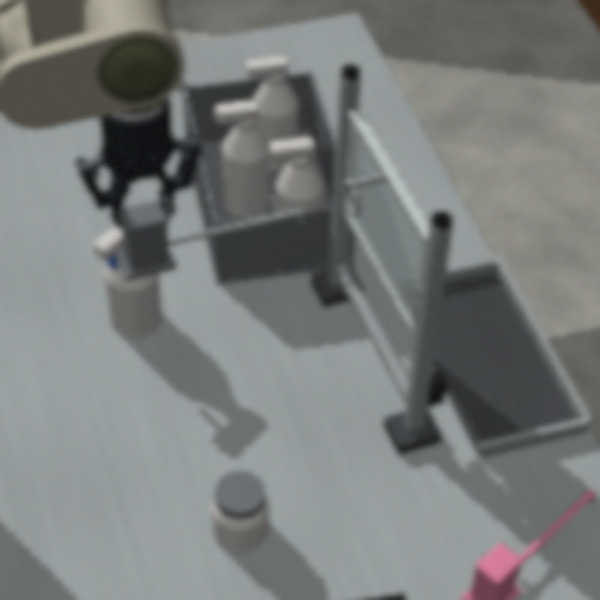

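View pics/wrist4.png

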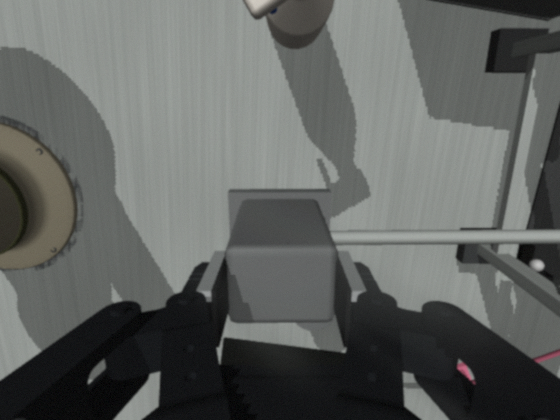

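```bash
python3 - <<'E'
from ringfit import *
np.set_printoptions(precision=4,suppress=True)
s=get_state();print(s['ee_pos']@R)
for nm in('top4','side4'):
    X,I=cloud(nm);Q=X@R
    print(nm,fit(X,[.6705,.063,.3185]))
    reg=(Q[...,0]>.48)&(Q[...,0]<.64)&(abs(Q[...,1]-.063)<.03)&(Q[...,2]>.28)&(Q[...,2]<.36)
    q=Q[reg];print(len(q),'xmax',np.sort(q[:,0])[-6:])
    q=q[q[:,0]<.60]
    py=np.polyfit(q[:,0],q[:,1],1);pz=np.polyfit(q[:,0],q[:,2],1);print('slope y,z',py[0],pz[0],'at .605:',np.polyval(py,.605),np.polyval(pz,.605),'sd',np.std(q[:,2]-np.polyval(pz,q[:,0])),np.std(q[:,1]-np.polyval(py,q[:,0])))
    b=X[(X[...,0]>.3)&(X[...,0]<.55)&(X[...,1]>.1)&(X[...,1]<.3)&(X[...,2]>.03)&(X[...,2]<.2)];print('bottle',b.min(0),b.max(0))
X,I=cloud('top0');b=X[(X[...,0]>.3)&(X[...,0]<.55)&(X[...,1]>.05)&(X[...,1]<.3)&(X[...,2]>.03)&(X[...,2]<.2)];print('bottle',np.percentile(b,[1,99],axis=0))
E
```

```text
[0.4189 0.0637 0.3284]
top4 (array([0.6718, 0.0653, 0.3188]), array([0.6677, 0.0992, 0.3188]), np.int64(96), np.float64(0.0013007372952714492))
154 xmax [0.6065 0.6069 0.6075 0.6094 0.6096 0.6096]
slope y,z 0.01174883829718653 0.002915021031124947 at .605: 0.06280756143881584 0.3182040059975037 sd 0.0027110594952945884 0.0023951742435176734
bottle [0.3736 0.2333 0.0305] [0.5497 0.299  0.195 ]
side4 (array([0.6692, 0.0633, 0.3153]), array([0.6651, 0.0971, 0.3153]), np.int64(49), np.float64(0.0013369079820691539))
86 xmax [0.6043 0.6049 0.6052 0.606  0.6071 0.6078]
slope y,z 0.00905494007968392 -0.027480104729951643 at .605: 0.06260866992194482 0.31439885977533516 sd 0.0031303581405646955 0.0033512708731506693
bottle [0.3732 0.2184 0.0301] [0.5493 0.2992 0.1933]
bottle [[0.379  0.2233 0.0348]
 [0.5482 0.296  0.1911]]
```

Call:
servo_tool(moves="0.001 0.004 -0.006 0.004 0.2;0 0.008 -0.005 0 0.2;0 0.004 0 0 0.2;0 0 0 0 0.2")

```text
time: 7.08
ee_pos: [0.4325, 0.0862, 0.3403]
tcp_rot: [[-0.046, 0.999, -0.003], [0.999, 0.046, -0.009], [-0.009, -0.003, -1.0]]
wrist_force: [-0.2, 0.2, -2.7]
width: 0.0437
```

```bash
cat > hk.py <<'E'
from ringfit import *
np.set_printoptions(precision=4,suppress=True)
def meas(tag,hx,N=4,zc=.32,ring0=(.6705,.063,.3185)):
  for n in('top','side'):
    Rg=[];Qs=[]
    for i in range(N):
        im,d=snap(n,f'{n}{tag}_{i}');X,_=cloud(f'{n}{tag}_{i}');Q=X@R
        Rg.append(fit(X,ring0)[0])
        reg=(Q[...,0]>hx-.12)&(Q[...,0]<hx+.03)&(abs(Q[...,1]-.063)<.015)&(abs(Q[...,2]-zc)<.03)
        Qs.append(Q[reg])
    q=np.concatenate(Qs);rg=np.mean(Rg,0)
    xm=np.sort(q[:,0])[-4*N:]
    q=q[q[:,0]<hx-.005]
    from numpy import polyfit,polyval
    py=polyfit(q[:,0],q[:,1],1);pz=polyfit(q[:,0],q[:,2],1)
    print(n,'ring',rg,np.std(Rg,0),'end',np.median(xm),'slopes',py[0],pz[0],'at hx y,z',polyval(py,hx),polyval(pz,hx))
  s=get_state();print('tcp guard',s['ee_pos']@R,'Ry',s['tcp_rot'][:,1],s['wrist_force'],s['time'])
E
python3 - <<'E'
from hk import *
meas('5',.62)
im=cv2.imread('pics/side5_0.png');cv2.imwrite('pics/s5z.png',cv2.resize(im[120:190,240:350],None,fx=7,fy=7,interpolation=cv2.INTER_CUBIC))
E
```

```text
top ring [0.6715 0.063  0.3195] [0.0003 0.0011 0.0003] end 0.6257324211053968 slopes -0.009762532347807997 -0.016080586010478484 at hx y,z 0.060911553913423254 0.33021529582258646
side ring [0.6696 0.0642 0.3162] [0.0004 0.0006 0.0013] end 0.62424031186927 slopes -0.007215486154510514 -0.01635260341142239 at hx y,z 0.061377246863597246 0.3277489070248733
tcp guard [0.4359 0.0642 0.3405] Ry [ 0.9989  0.0465 -0.0027] [ 0.2444 -0.4854 -2.56  ] 7.475
```

View pics/s5z.png

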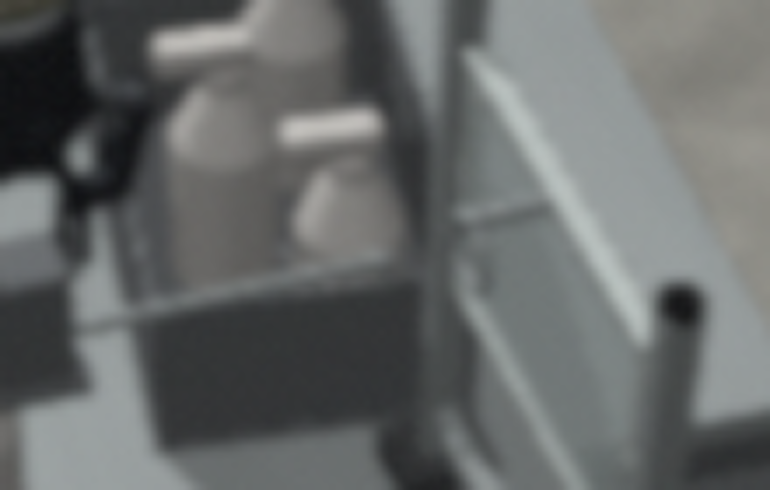

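Call:
servo_tool(moves="0.002 0.007 0.001 -0.006 0.2;0.0005 0.01 0.0005 0 0.2;0 0.01 0 0 0.2;0 0.005 0 0 0.2;0 0 0 0 0.2")

```text
time: 8.1
ee_pos: [0.4667, 0.0907, 0.3384]
tcp_rot: [[-0.053, 0.999, -0.003], [0.999, 0.053, -0.009], [-0.009, -0.003, -1.0]]
wrist_force: [0.2, 0.0, -1.5]
width: 0.0434
```

```bash
python3 - <<'E'
from hk import *
meas('6',.649)
im=cv2.imread('pics/side6_0.png');cv2.imwrite('pics/s6z.png',cv2.resize(im[130:180,280:350],None,fx=10,fy=10,interpolation=cv2.INTER_CUBIC))
im=cv2.imread('pics/top6_0.png');cv2.imwrite('pics/t6z.png',cv2.resize(im[120:190,210:280],None,fx=8,fy=8,interpolation=cv2.INTER_CUBIC))
E
```

```text
top ring [0.6715 0.0649 0.3189] [0.0003 0.0006 0.0006] end 0.6775079961699149 slopes 0.010181048960037131 -0.005496472141575091 at hx y,z 0.0660877418027026 0.32876320337885967
side ring [0.6692 0.0641 0.3165] [0.0001 0.0006 0.0013] end 0.676063105113111 slopes 0.007178517929620344 -0.02443404618153021 at hx y,z 0.06560662475388067 0.32590829860185744
tcp guard [0.4702 0.067  0.3388] Ry [ 0.9986  0.053  -0.0024] [ 0.6246 -0.3316 -2.4323] 8.5
```

View pics/s6z.png

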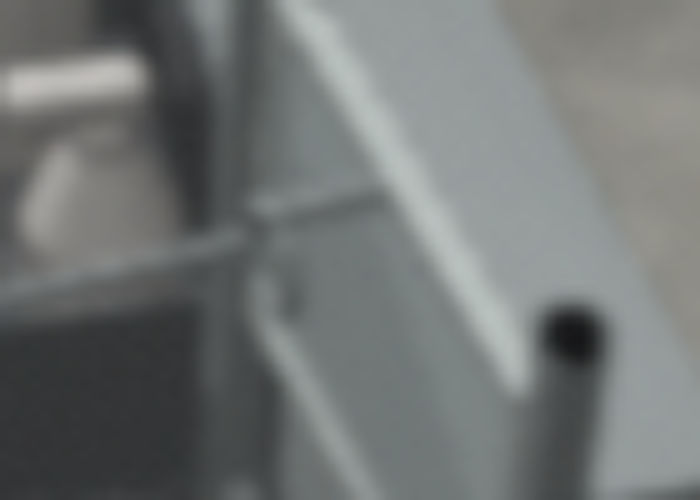

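View pics/t6z.png

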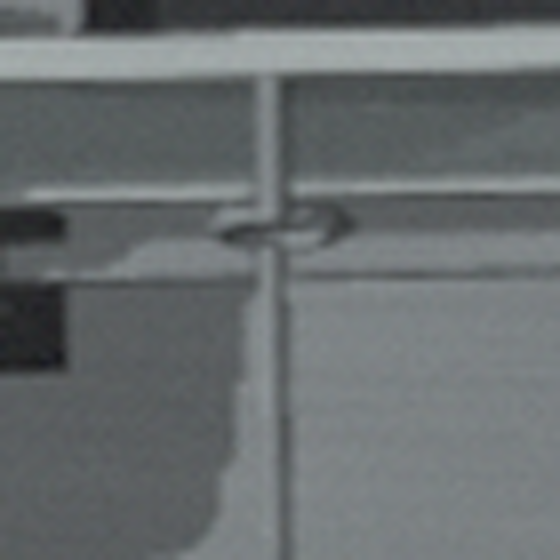

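Call:
servo_tool(moves="-0.001 0.003 0 0 0.2;0 0.004 0 0 0.2;0 0.004 0 0 0.2")

```text
time: 8.88
ee_pos: [0.4777, 0.0902, 0.339]
tcp_rot: [[-0.053, 0.999, -0.001], [0.999, 0.053, -0.009], [-0.009, -0.002, -1.0]]
wrist_force: [-0.1, 0.3, -1.9]
width: 0.0439
```

Call:
servo_tool(moves="0 0.004 0 0 0.2;0 0.005 0 0 0.2;0 0.005 0 0 0.2;0 0 0 0 0.2")

```text
time: 9.38
ee_pos: [0.4932, 0.091, 0.3386]
tcp_rot: [[-0.053, 0.999, -0.002], [0.999, 0.053, -0.009], [-0.009, -0.003, -1.0]]
wrist_force: [0.9, -0.5, -2.4]
width: 0.0434
```

Call:
servo_tool(moves="0 0.003 0 0 0.2;0 0 0 0 0.2")

```text
time: 9.62
ee_pos: [0.4963, 0.0912, 0.3386]
tcp_rot: [[-0.053, 0.999, -0.002], [0.999, 0.053, -0.009], [-0.009, -0.003, -1.0]]
wrist_force: [0.5, 0.7, -2.2]
width: 0.0437
```

```bash
python3 - <<'E'
from hk import *
meas('7',.655,2)
im=cv2.imread('pics/side7_0.png');cv2.imwrite('pics/s7z.png',cv2.resize(im[130:180,280:350],None,fx=10,fy=10,interpolation=cv2.INTER_CUBIC))
im=cv2.imread('pics/top7_0.png');cv2.imwrite('pics/t7z.png',cv2.resize(im[120:190,210:280],None,fx=8,fy=8,interpolation=cv2.INTER_CUBIC))
E
```

```text
top ring [0.6719 0.0639 0.3194] [0.0003 0.     0.0008] end 0.6837791865113605 slopes 0.02219144999254216 -0.03543404957418278 at hx y,z 0.06497960419245903 0.3278021585981201
side ring [0.6697 0.0626 0.317 ] [0.0002 0.0017 0.0007] end 0.6837742999202557 slopes 0.004496485630967887 -0.0180542648210622 at hx y,z 0.06451373309426119 0.3264425845244743
tcp guard [0.5001 0.066  0.3387] Ry [ 0.9986  0.0529 -0.0024] [ 0.1729  0.7049 -2.7211] 9.825
```

View pics/s7z.png

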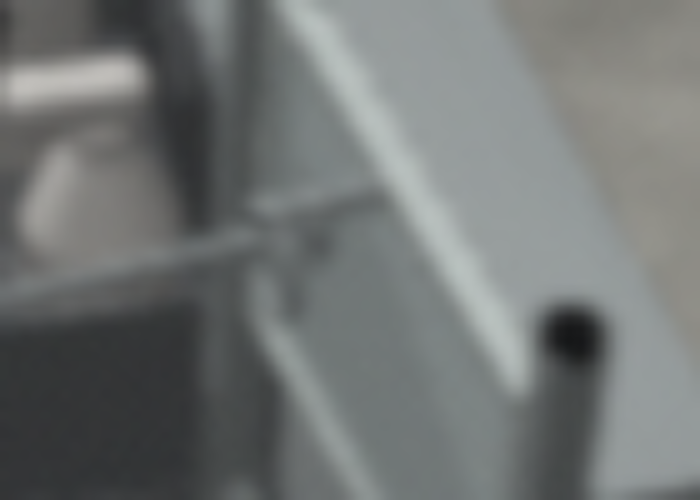

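View pics/t7z.png

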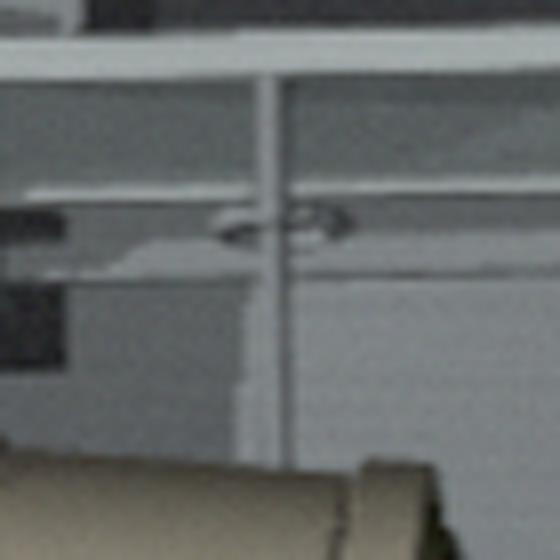

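Call:
servo_tool(moves="0 0 0.004 0 0.2;0 0 0.004 0 0.2;0 0 0.004 0 0.2;0 0 0.003 0 0.2")

```text
time: 10.32
ee_pos: [0.4959, 0.091, 0.3227]
tcp_rot: [[-0.053, 0.999, -0.002], [0.999, 0.053, -0.009], [-0.009, -0.002, -1.0]]
wrist_force: [0.7, -1.2, -2.1]
width: 0.0436
```

Call:
servo_tool(moves="0 0 0.003 0 0.2;0 0 0.003 0 0.2;0 0 0.003 0 0.2;0 0 0.003 0 0.2")

```text
time: 10.82
ee_pos: [0.496, 0.091, 0.3109]
tcp_rot: [[-0.053, 0.999, 0.0], [0.999, 0.053, -0.009], [-0.009, -0.0, -1.0]]
wrist_force: [-2.5, 0.2, 1.4]
width: 0.044
```

Call:
servo_tool(moves="0 0 0.003 0 0.2;0 0 0.004 0 0.2;0 0 0.004 0 0.2;0 0 0.004 0 0.2;0 0 0.004 0 0.2;0 0 0.004 0 0.2")

```text
time: 11.58
ee_pos: [0.4962, 0.0908, 0.2872]
tcp_rot: [[-0.053, 0.999, 0.002], [0.999, 0.053, -0.009], [-0.009, 0.002, -1.0]]
wrist_force: [-2.6, 0.1, 2.1]
width: 0.0434
```

```bash
python3 - <<'E'
from hk import *
meas('8',.655,1,zc=.30,ring0=(.6705,.064,.29))
im=cv2.imread('pics/side8_0.png');cv2.imwrite('pics/s8z.png',cv2.resize(im[130:200,280:350],None,fx=8,fy=8,interpolation=cv2.INTER_CUBIC))
E
```

```text
top ring [0.6701 0.0645 0.2935] [0. 0. 0.] end 0.6841829736077696 slopes 0.019992033798653584 0.0014546313911840047 at hx y,z 0.06500886565912385 0.2791915626488392
side ring [0.6688 0.0665 0.2889] [0. 0. 0.] end 0.6840060303341052 slopes -0.004929041987712465 -0.006772559141837251 at hx y,z 0.06361710559829581 0.27587607470039216
tcp guard [0.5001 0.0656 0.2869] Ry [0.9986 0.053  0.0012] [ 0.4326 -0.3022  0.0751] 11.675
```

View pics/s8z.png

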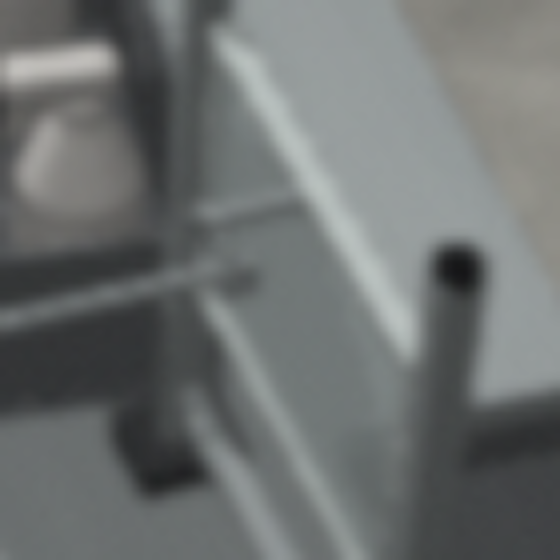

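Call:
servo_tool(moves="0 0 0.003 0 0.2;0 0 0.004 0 0.2;0 0 0.004 0 0.2;0 0 0.004 0 0.2;0 0 0.004 0 0.2;0 0 0.004 0 0.2;0 0 0.004 0 0.2")

```text
time: 12.55
ee_pos: [0.4963, 0.0906, 0.2584]
tcp_rot: [[-0.053, 0.999, 0.003], [0.999, 0.053, -0.009], [-0.009, 0.002, -1.0]]
wrist_force: [-2.6, 0.8, 2.4]
width: 0.0436
```

Call:
servo_tool(moves="0 0 0.003 0 0.2;0 0 0.003 0 0.2")

```text
time: 12.8
ee_pos: [0.4963, 0.0906, 0.2518]
tcp_rot: [[-0.053, 0.999, 0.002], [0.999, 0.053, -0.009], [-0.009, 0.002, -1.0]]
wrist_force: [-1.8, 0.1, 2.4]
width: 0.0436
```

Call:
servo_tool(moves="0 0 0.002 0 0.2;0 0 0.002 0 0.2")

```text
time: 13.05
ee_pos: [0.4964, 0.0906, 0.2474]
tcp_rot: [[-0.053, 0.999, 0.002], [0.999, 0.053, -0.009], [-0.009, 0.002, -1.0]]
wrist_force: [-1.9, 0.7, 1.6]
width: 0.0438
```

Call:
servo_tool(moves="0 0 0.002 0 0.2;0 0 0.002 0 0.2")

```text
time: 13.3
ee_pos: [0.4963, 0.0905, 0.2432]
tcp_rot: [[-0.053, 0.999, 0.002], [0.999, 0.053, -0.009], [-0.009, 0.002, -1.0]]
wrist_force: [-2.4, 1.3, 2.4]
width: 0.0435
```

Call:
servo_tool(moves="0 0 0.002 0 0.2;0 0 0.002 0 0.2")

```text
time: 13.55
ee_pos: [0.4963, 0.0905, 0.2389]
tcp_rot: [[-0.053, 0.999, 0.002], [0.999, 0.053, -0.009], [-0.009, 0.002, -1.0]]
wrist_force: [-2.8, 0.6, 1.3]
width: 0.0436
```

Call:
servo_tool(moves="0 0 0.002 0 0.2;0 0 0.002 0 0.2")

```text
time: 13.8
ee_pos: [0.4964, 0.0905, 0.2346]
tcp_rot: [[-0.054, 0.999, 0.002], [0.999, 0.054, -0.009], [-0.009, 0.002, -1.0]]
wrist_force: [-2.1, 0.3, 1.4]
width: 0.0437
```

Call:
servo_tool(moves="0 0 0.002 0 0.2;0 0 0.002 0 0.2")

```text
time: 14.05
ee_pos: [0.4963, 0.0905, 0.2306]
tcp_rot: [[-0.054, 0.999, 0.002], [0.999, 0.054, -0.009], [-0.009, 0.002, -1.0]]
wrist_force: [-5.2, 0.6, 6.1]
width: 0.0436
```

Call:
servo_tool(moves="0 0 0.002 0 0.2;0 0 0.002 0 0.2")

```text
time: 14.3
ee_pos: [0.4964, 0.0905, 0.2285]
tcp_rot: [[-0.054, 0.999, 0.006], [0.999, 0.054, -0.009], [-0.01, 0.005, -1.0]]
wrist_force: [-10.9, 0.3, 12.8]
width: 0.0437
```

Call:
servo_tool(moves="0 0 0.002 0 0.2")

```text
time: 14.42
ee_pos: [0.4965, 0.0904, 0.2279]
tcp_rot: [[-0.054, 0.999, 0.008], [0.999, 0.054, -0.01], [-0.01, 0.008, -1.0]]
wrist_force: [-11.6, -0.6, 12.3]
width: 0.0437
```

Call:
servo_tool(moves="0 -0.002 0 0 0.2")

```text
time: 14.55
ee_pos: [0.4958, 0.0903, 0.2289]
tcp_rot: [[-0.054, 0.998, 0.013], [0.999, 0.054, -0.01], [-0.01, 0.013, -1.0]]
wrist_force: [3.8, -0.2, 1.5]
width: 0.0433
```

```bash
python3 rel.py .4965 .0904 .228 2.9; python3 - <<'E'
from h import *
s=get_state();print(s['wrist_torque'])
im,d=snap('side','side9');cv2.imwrite('pics/s9z.png',cv2.resize(im[110:260,230:380],None,fx=5,fy=4,interpolation=cv2.INTER_CUBIC))
E
```

```text
t 14.55 pos [0.4958 0.0903 0.2289] head 3.08 rel [0.0001 0.0007 0.0009] turn 0.0031 F [ 3.79 -0.19  1.46] w 0.0433 R z [ 0.0133 -0.0097 -0.9999]
[ 0.09475873 -1.13628669  0.06940834]
```

View pics/s9z.png

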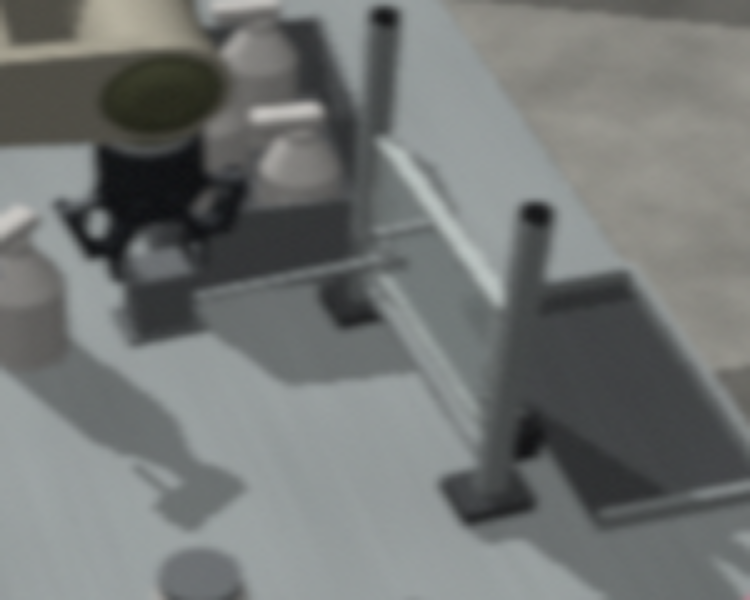

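```bash
python3 - <<'E'
from hk import *
meas('10',.655,2,zc=.225,ring0=(.6705,.064,.23))
E
python3 rel.py .4965 .0904 .228 2.9
```

```text
top ring [0.6712 0.0624 0.2371] [0.0003 0.0006 0.0001] end 0.6838392110957463 slopes 0.012224358823688516 0.016054506258784296 at hx y,z 0.06440346207055653 0.2225627665159437
side ring [0.6689 0.0642 0.2341] [0.0003 0.0024 0.0014] end 0.6842996110531384 slopes 0.01343854957576786 -0.006717671864582851 at hx y,z 0.06378992816455405 0.21950361386479586
tcp guard [0.4991 0.065  0.2285] Ry [0.9985 0.0536 0.0104] [-1.735   0.9229  7.6656] 14.8
t 14.8 pos [0.4952 0.0902 0.2285] head 3.07 rel [0.0001 0.0013 0.0005] turn 0.003 F [-1.73  0.92  7.67] w 0.044 R z [ 0.0109 -0.0098 -0.9999]
```

Call:
servo_tool(moves="0 -0.0005 0.002 0 0.2")

```text
time: 14.92
ee_pos: [0.4952, 0.0901, 0.2274]
tcp_rot: [[-0.053, 0.998, 0.013], [0.999, 0.054, -0.01], [-0.011, 0.013, -1.0]]
wrist_force: [-6.7, 0.0, 10.6]
width: 0.0438
```

Call:
servo_tool(moves="0 -0.0005 0.002 0 0.2")

```text
time: 15.05
ee_pos: [0.4952, 0.0901, 0.2266]
tcp_rot: [[-0.053, 0.998, 0.016], [0.999, 0.054, -0.01], [-0.011, 0.015, -1.0]]
wrist_force: [-7.0, 1.2, 12.7]
width: 0.0435
```

Call:
servo_tool(moves="0 -0.0015 0.0015 0 0.2")

```text
time: 15.18
ee_pos: [0.495, 0.09, 0.2263]
tcp_rot: [[-0.053, 0.998, 0.021], [0.999, 0.054, -0.01], [-0.011, 0.02, -1.0]]
wrist_force: [1.3, 0.1, 7.4]
width: 0.0436
```

Call:
servo_tool(moves="0 -0.0005 0.0025 0 0.2")

```text
time: 15.3
ee_pos: [0.4951, 0.09, 0.2251]
tcp_rot: [[-0.054, 0.998, 0.024], [0.999, 0.054, -0.01], [-0.011, 0.024, -1.0]]
wrist_force: [-8.8, 0.6, 13.0]
width: 0.0438
```

```bash
python3 - <<'E'
from hk import *
meas('11',.655,2,zc=.225,ring0=(.6705,.064,.23))
E
python3 rel.py .4965 .0904 .228 2.9
```

```text
top ring [0.6704 0.0654 0.2366] [0.0005 0.     0.0017] end 0.682195320315952 slopes 0.037724597655471474 0.028629122676660783 at hx y,z 0.06505967499491103 0.22158081262945833
side ring [0.6693 0.063  0.2333] [0.0002 0.001  0.0003] end 0.6828821253691104 slopes -0.005729225487137814 0.027144731891696302 at hx y,z 0.06332812439467214 0.2189001668568168
tcp guard [0.499  0.0649 0.2251] Ry [0.9983 0.0539 0.0236] [-6.2708 -0.5409 12.4108] 15.5
t 15.5 pos [0.4951 0.09   0.2251] head 3.09 rel [ 0.0003  0.0015 -0.0028] turn 0.0033 F [-6.27 -0.54 12.41] w 0.0433 R z [ 0.0242 -0.0102 -0.9997]
```

Call:
servo_tool(moves="0 -0.001 0.002 0 0.2")

```text
time: 15.62
ee_pos: [0.495, 0.09, 0.2245]
tcp_rot: [[-0.054, 0.998, 0.028], [0.998, 0.054, -0.01], [-0.012, 0.028, -1.0]]
wrist_force: [-4.0, 0.8, 10.8]
width: 0.0434
```

Call:
servo_tool(moves="0 -0.001 0.002 0 0.2")

```text
time: 15.75
ee_pos: [0.495, 0.0899, 0.2238]
tcp_rot: [[-0.054, 0.998, 0.033], [0.998, 0.054, -0.01], [-0.012, 0.032, -0.999]]
wrist_force: [-4.4, 1.1, 10.7]
width: 0.0433
```

Call:
servo_tool(moves="0 -0.0015 0.005 0 0.2")

```text
time: 15.88
ee_pos: [0.4949, 0.0899, 0.2207]
tcp_rot: [[-0.054, 0.998, 0.038], [0.998, 0.054, -0.01], [-0.013, 0.038, -0.999]]
wrist_force: [-4.6, 1.2, 12.5]
width: 0.0436
```

Call:
servo_tool(moves="0 -0.0015 0.005 0 0.2")

```text
time: 16.0
ee_pos: [0.4948, 0.0898, 0.217]
tcp_rot: [[-0.054, 0.998, 0.043], [0.998, 0.055, -0.01], [-0.013, 0.043, -0.999]]
wrist_force: [-1.7, 1.2, 9.2]
width: 0.0436
```

Call:
servo_tool(moves="0 -0.0005 0.004 0 0.2")

```text
time: 16.12
ee_pos: [0.4949, 0.0898, 0.2137]
tcp_rot: [[-0.054, 0.997, 0.046], [0.998, 0.055, -0.01], [-0.013, 0.045, -0.999]]
wrist_force: [-3.9, 0.9, 7.0]
width: 0.0436
```

Call:
servo_tool(moves="0 -0.0005 0.003 0 0.2")

```text
time: 16.25
ee_pos: [0.4949, 0.0898, 0.211]
tcp_rot: [[-0.054, 0.997, 0.047], [0.998, 0.055, -0.01], [-0.013, 0.047, -0.999]]
wrist_force: [-1.9, 1.0, 5.8]
width: 0.0434
```

Call:
servo_tool(moves="0 -0.0005 0.003 0 0.2")

```text
time: 16.38
ee_pos: [0.4948, 0.0898, 0.208]
tcp_rot: [[-0.054, 0.997, 0.048], [0.998, 0.055, -0.01], [-0.013, 0.047, -0.999]]
wrist_force: [0.1, 1.0, 3.1]
width: 0.0434
```

Call:
servo_tool(moves="0 0 0.0025 0 0.2")

```text
time: 16.5
ee_pos: [0.4949, 0.0898, 0.2051]
tcp_rot: [[-0.054, 0.997, 0.048], [0.998, 0.055, -0.01], [-0.013, 0.047, -0.999]]
wrist_force: [-1.4, 0.1, 1.9]
width: 0.0437
```

Call:
servo_tool(moves="0 0 0.002 0 0.2")

```text
time: 16.62
ee_pos: [0.4949, 0.0898, 0.2028]
tcp_rot: [[-0.054, 0.997, 0.047], [0.998, 0.055, -0.01], [-0.013, 0.046, -0.999]]
wrist_force: [-3.1, 0.6, 5.9]
width: 0.0435
```

```bash
python3 - <<'E'
from hk import *
meas('12',.655,2,zc=.21,ring0=(.6705,.064,.218))
E
```

```text
top ring [0.6711 0.0639 0.2167] [0.0004 0.0001 0.0005] end 0.6820764634398211 slopes -0.013567307542803966 0.060745322698238936 at hx y,z 0.06268102901097451 0.20274429875634936
side ring [0.6682 0.0648 0.2152] [0.0004 0.0003 0.0006] end 0.6846143041459825 slopes -0.0016681718151434033 0.04314191211707579 at hx y,z 0.06297206112227194 0.2000966457141837
tcp guard [0.4988 0.0646 0.2031] Ry [0.9974 0.0549 0.0467] [-2.4499  0.854   2.8721] 16.825
```

Call:
servo_tool(moves="0 0 -0.002 0 0.2;0 0 -0.002 0 0.2;0 0 -0.002 0 0.2;0 0 0 0 0.2")

```text
time: 17.32
ee_pos: [0.4933, 0.0896, 0.2077]
tcp_rot: [[-0.054, 0.998, 0.041], [0.998, 0.054, -0.01], [-0.013, 0.041, -0.999]]
wrist_force: [0.5, 0.0, -0.8]
width: 0.0431
```

```bash
python3 - <<'E'
from hk import *
meas('13',.655,2,zc=.21,ring0=(.6705,.064,.218))
E
```

```text
top ring [0.6705 0.0639 0.22  ] [0.0002 0.     0.0003] end 0.6806743877759558 slopes -0.012476307636183086 0.04504615097454569 at hx y,z 0.06246639365173052 0.20555419125356006
side ring [0.669  0.0639 0.217 ] [0.0008 0.001  0.0004] end 0.68370098893143 slopes 0.00475618825340625 0.02109160275175886 at hx y,z 0.06314776594374377 0.20255945838662057
tcp guard [0.4973 0.0646 0.2078] Ry [0.9977 0.0545 0.0413] [-0.3664 -0.4309 -1.2022] 17.525
```

Call:
servo_tool(moves="0 0 -0.002 0 0.2;0 0 -0.002 0 0.2;0 0 0 0 0.2")

```text
time: 17.9
ee_pos: [0.4928, 0.0896, 0.2116]
tcp_rot: [[-0.054, 0.998, 0.04], [0.998, 0.054, -0.01], [-0.013, 0.04, -0.999]]
wrist_force: [-0.5, -0.1, -2.6]
width: 0.0437
```

```bash
python3 - <<'E'
from hk import *
meas('14',.655,3,zc=.21,ring0=(.6705,.064,.22))
E
```

```text
top ring [0.6707 0.0638 0.22  ] [0.0004 0.0006 0.0004] end 0.6820102120026359 slopes -0.011875757591447626 0.012811598214824332 at hx y,z 0.06223057284311091 0.207466075131174
side ring [0.6695 0.0651 0.2176] [0.0002 0.0001 0.0009] end 0.6837110063168579 slopes -0.00017898925581428496 0.024745407616314014 at hx y,z 0.06289399162324641 0.20631304322487878
tcp guard [0.4967 0.0646 0.2114] Ry [0.9977 0.0544 0.0394] [ 0.1845  0.1163 -1.3525] 18.2
```

Call:
servo_tool(moves="0 0 -0.003 0 0.2;0 0 -0.003 0 0.2;0 0 -0.003 0 0.2;0 0 -0.003 0 0.2;0 0 0 0 0.2")

```text
time: 18.82
ee_pos: [0.4924, 0.0898, 0.2246]
tcp_rot: [[-0.054, 0.998, 0.041], [0.998, 0.054, -0.01], [-0.013, 0.04, -0.999]]
wrist_force: [-0.1, -0.2, -2.6]
width: 0.0433
```

```bash
python3 - <<'E'
from hk import *
meas('15',.655,4,zc=.22,ring0=(.6705,.064,.22))
im=cv2.imread('pics/side15_0.png');cv2.imwrite('pics/s15z.png',cv2.resize(im[140:230,250:350],None,fx=7,fy=6,interpolation=cv2.INTER_CUBIC))
im=cv2.imread('pics/top15_0.png');cv2.imwrite('pics/t15z.png',cv2.resize(im[120:190,210:280],None,fx=8,fy=8,interpolation=cv2.INTER_CUBIC))
E
```

```text
top ring [0.6711 0.0636 0.2186] [0.0004 0.0011 0.001 ] end 0.6832986594660255 slopes 0.042451874569099136 0.04151073989211362 at hx y,z 0.06501110744098568 0.22168529070440007
side ring [0.6686 0.0645 0.2182] [0.0005 0.0008 0.0012] end 0.683715867478823 slopes -0.003901956550452171 0.02841807875499559 at hx y,z 0.062333079103011974 0.21946885333401314
tcp guard [0.4961 0.0648 0.2242] Ry [0.9977 0.0544 0.0392] [ 1.0855 -0.2564 -1.3407] 19.225
```

View pics/s15z.png

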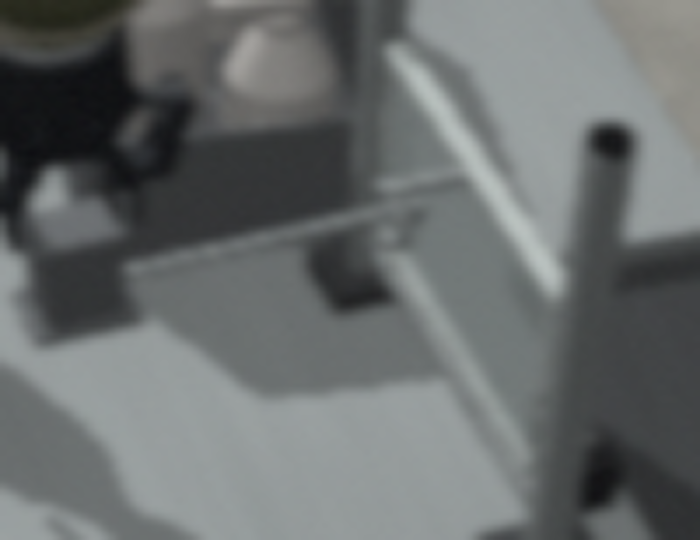

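View pics/t15z.png

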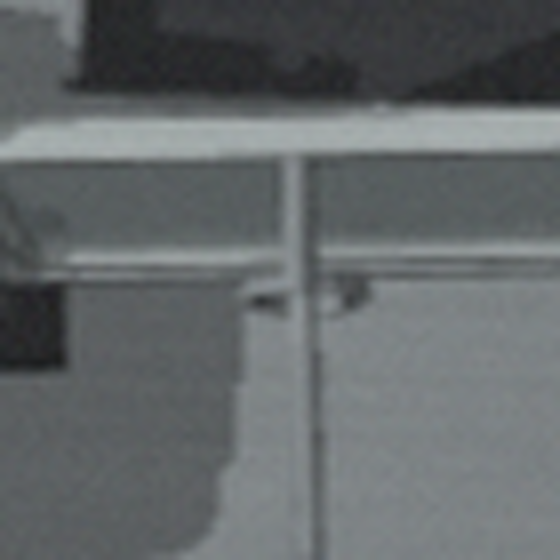

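Call:
servo_tool(moves="0 0 -0.002 0 0.2;0 0 -0.0025 0 0.2;0 0 0 0 0.2")

```text
time: 19.6
ee_pos: [0.4921, 0.0898, 0.229]
tcp_rot: [[-0.054, 0.998, 0.04], [0.998, 0.054, -0.01], [-0.013, 0.039, -0.999]]
wrist_force: [-0.1, 0.1, -2.5]
width: 0.0438
```

```bash
python3 - <<'E'
from hk import *
meas('16',.655,4,zc=.22,ring0=(.6705,.064,.22))
E
```

```text
top ring [0.6712 0.0639 0.2178] [0.0002 0.0008 0.001 ] end 0.6829421975437211 slopes 0.0278666136840206 0.03458499057755798 at hx y,z 0.06469088714135723 0.22580312628858729
side ring [0.6696 0.0632 0.2156] [0.0004 0.0015 0.0009] end 0.6838834400637444 slopes 0.00018628037199262438 0.027125296866262597 at hx y,z 0.06329391267897524 0.22344391213553474
tcp guard [0.4959 0.0648 0.2287] Ry [0.9978 0.0544 0.0387] [-0.1356 -0.2466 -2.6365] 20.0
```

Call:
servo_tool(moves="0 -0.003 -0.0001 0 0.2;0 -0.004 -0.0002 0 0.2;0 -0.004 -0.0002 0 0.2")

```text
time: 20.38
ee_pos: [0.4803, 0.0892, 0.2287]
tcp_rot: [[-0.054, 0.998, 0.039], [0.998, 0.054, -0.01], [-0.012, 0.038, -0.999]]
wrist_force: [0.3, 1.0, -2.7]
width: 0.0436
```

Call:
servo_tool(moves="0 -0.004 -0.0002 0 0.2;0 -0.004 -0.0002 0 0.2;0 -0.004 -0.0002 0 0.2")

```text
time: 20.75
ee_pos: [0.4672, 0.0885, 0.229]
tcp_rot: [[-0.054, 0.998, 0.039], [0.998, 0.054, -0.01], [-0.012, 0.039, -0.999]]
wrist_force: [0.5, 0.2, -1.6]
width: 0.0432
```

Call:
servo_tool(moves="0 -0.004 -0.0002 0 0.2;0 -0.004 -0.0002 0 0.2;0 -0.004 -0.0002 0 0.2")

```text
time: 21.12
ee_pos: [0.4544, 0.0878, 0.2292]
tcp_rot: [[-0.054, 0.998, 0.039], [0.998, 0.054, -0.01], [-0.012, 0.039, -0.999]]
wrist_force: [-0.2, 0.5, -2.5]
width: 0.0436
```

Call:
servo_tool(moves="0 -0.01 -0.001 0 0.2;0 -0.015 -0.005 0 0.2;0 -0.01 -0.015 0 0.2;0 0 -0.015 0 0.2;0 0 -0.005 0 0.2")

```text
time: 21.75
ee_pos: [0.4128, 0.0863, 0.2705]
tcp_rot: [[-0.054, 0.998, 0.039], [0.998, 0.055, -0.01], [-0.013, 0.038, -0.999]]
wrist_force: [-1.0, -0.3, -2.6]
width: 0.0434
```

```bash
python3 - <<'E'
from hk import *
meas('17',.60,3,zc=.265,ring0=(.6705,.064,.22))
im=cv2.imread('pics/side17_0.png');cv2.imwrite('pics/s17z.png',cv2.resize(im[100:300,180:380],None,fx=3,fy=3,interpolation=cv2.INTER_CUBIC))
E
```

```text
top ring [0.6711 0.0637 0.2169] [0.0001 0.0008 0.0003] end 0.6067606480870278 slopes 0.015854771595605086 0.025190546566623215 at hx y,z 0.0648049112706658 0.2674125426865857
side ring [0.6694 0.0631 0.2165] [0.0007 0.0007 0.0004] end 0.6044917025002572 slopes 0.006768176788132046 0.015381838708666478 at hx y,z 0.06385416705757552 0.26378934972665014
tcp guard [0.417  0.0653 0.2689] Ry [0.9979 0.0545 0.0353] [ 0.6075  0.2832 -2.3595] 22.05
```

View pics/s17z.png

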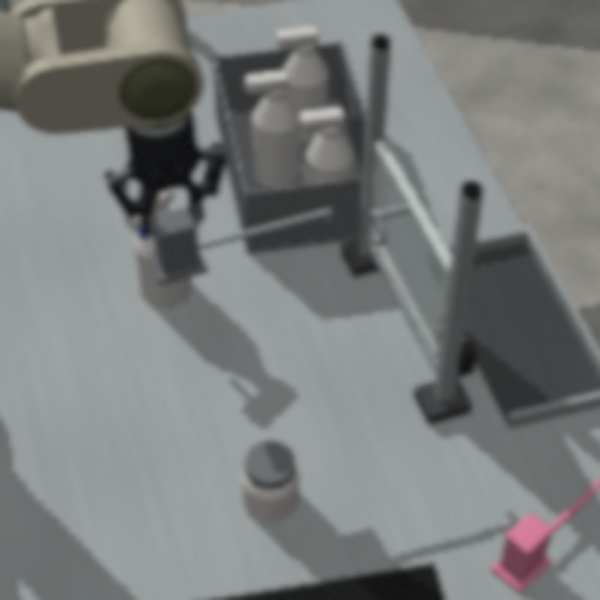

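Call:
servo_tool(moves="-0.02 0 0 0 0.2;-0.035 0 0 0.03 0.2;-0.05 0 0 0.04 0.2;-0.05 0 0 0.04 0.2;-0.05 0 0 0.03 0.2;-0.05 0 0 0 0.2;-0.035 0 0 0 0.2;-0.02 0 0 0 0.2")

```text
time: 23.05
ee_pos: [0.4035, -0.2319, 0.2675]
tcp_rot: [[0.087, 0.996, 0.03], [0.996, -0.087, -0.006], [-0.004, 0.031, -1.0]]
wrist_force: [1.1, 0.2, -1.2]
width: 0.0436
```

```bash
python3 rel.py .384 -.2985 .1 -5.4
```

```text
t 23.05 pos [ 0.4035 -0.2319  0.2675] head -4.97 rel [-0.0674 -0.0189  0.1673] turn 0.0075 F [ 1.12  0.22 -1.17] w 0.0436 R z [ 0.0304 -0.0064 -0.9995]
```

Call:
servo_tool(moves="-0.02 -0.005 0.015 0.004 0.2;-0.02 -0.005 0.02 0.004 0.2;-0.015 -0.005 0.025 0 0.2;-0.008 -0.003 0.025 0 0.2;-0.003 0 0.025 0 0.2;0 0 0.025 0 0.2;0 0 0.015 0 0.2;0 0 0 0 0.2")

```text
time: 24.05
ee_pos: [0.3821, -0.3007, 0.1086]
tcp_rot: [[0.098, 0.995, 0.026], [0.995, -0.098, -0.002], [0.001, 0.026, -1.0]]
wrist_force: [-0.7, 0.5, -2.2]
width: 0.0436
```

```bash
python3 rel.py .384 -.2985 .041 -5.4; python3 - <<'E'
from h import *
np.set_printoptions(precision=4,suppress=True)
for n in('top','side'):
    snap(n,n+'18');X,I=cloud(n+'18')
    reg=(X[...,0]>.42)&(X[...,0]<.62)&(X[...,1]<-.22)&(X[...,1]>-.42)&(X[...,2]>.04)&(X[...,2]<.16)
    q=X[reg];print(n,len(q),np.polyfit(q[:,0],q[:,1],1),np.polyfit(q[:,0],q[:,2],1),q.min(0),q.max(0))
E
```

```text
t 24.05 pos [ 0.3821 -0.3007  0.1086] head -5.64 rel [ 0.0023 -0.0001  0.0676] turn -0.0042 F [-0.72  0.54 -2.24] w 0.0436 R z [ 0.0261 -0.0016 -0.9997]
top 138 [-0.0973 -0.2646] [0.0099 0.0974] [ 0.4342 -0.3246  0.0852] [ 0.5746 -0.3039  0.1122]
side 118 [-0.1002 -0.2643] [-0.0046  0.1039] [ 0.4216 -0.3265  0.0853] [ 0.5723 -0.3033  0.1085]
```

View pics/side18.png

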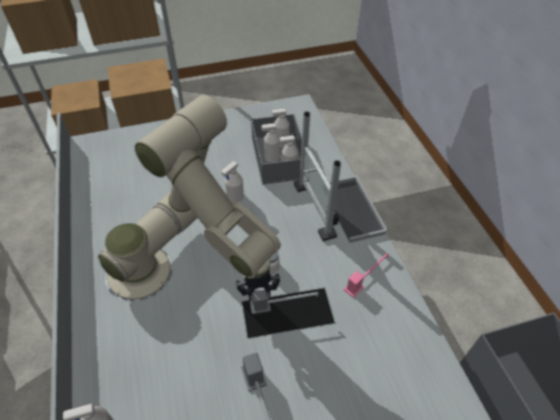

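Call:
servo_tool(moves="0.002 0 0.01 0 0.2;0 0 0.015 0 0.2;0 0 0.015 0 0.2;0 0 0.01 0 0.2;0 0 0.005 0 0.2;0 0 0.003 0 0.2;0 0 0 0 0.2")

```text
time: 25.02
ee_pos: [0.3857, -0.3003, 0.0514]
tcp_rot: [[0.098, 0.995, 0.031], [0.995, -0.098, -0.008], [-0.005, 0.032, -0.999]]
wrist_force: [0.1, 0.1, -1.6]
width: 0.0435
```

```bash
python3 rel.py .384 -.2985 .0384 -5.4
```

```text
t 25.025 pos [ 0.3857 -0.3003  0.0514] head -5.6 rel [ 0.0017 -0.0023  0.0129] turn -0.0036 F [ 0.07  0.15 -1.63] w 0.0435 R z [ 0.0314 -0.0084 -0.9995]
```

Call:
servo_tool(moves="0.001 -0.002 0.004 0 0.2;0 0 0.004 0 0.2;0 0 0.002 0 0.2;0 0 0 0 0.2")

```text
time: 25.52
ee_pos: [0.3842, -0.2994, 0.0411]
tcp_rot: [[0.098, 0.995, 0.032], [0.995, -0.098, -0.009], [-0.006, 0.033, -0.999]]
wrist_force: [-0.5, 0.3, -1.8]
width: 0.0435
```

Call:
servo_tool(moves="0 0 0.001 0 0.2;0 0 0 0 0.2")

```text
time: 25.78
ee_pos: [0.3843, -0.2995, 0.0401]
tcp_rot: [[0.098, 0.995, 0.032], [0.995, -0.098, -0.01], [-0.006, 0.033, -0.999]]
wrist_force: [-0.3, 0.2, -2.9]
width: 0.0436
```

Call:
servo_tool(moves="0 0 0.001 0 0.2;0 0 0 0 0.2")

```text
time: 26.02
ee_pos: [0.3844, -0.2996, 0.0392]
tcp_rot: [[0.098, 0.995, 0.032], [0.995, -0.098, -0.01], [-0.007, 0.033, -0.999]]
wrist_force: [0.4, -0.2, -1.5]
width: 0.0434
```

Call:
servo_tool(moves="0 0 0.001 0 0.2;0 0 0 0 0.2")

```text
time: 26.28
ee_pos: [0.3845, -0.2996, 0.039]
tcp_rot: [[0.098, 0.995, 0.033], [0.995, -0.098, -0.01], [-0.007, 0.034, -0.999]]
wrist_force: [-0.0, -1.0, -1.6]
width: 0.0439
```

Call:
servo_tool(moves="0 0 0.001 0 0.2;0 0 0 0 0.2")

```text
time: 26.52
ee_pos: [0.3846, -0.2996, 0.0389]
tcp_rot: [[0.098, 0.995, 0.033], [0.995, -0.097, -0.011], [-0.008, 0.034, -0.999]]
wrist_force: [-1.7, 0.1, -1.4]
width: 0.0434
```

```bash
python3 rel.py .384 -.2985 .0384 -5.4;  python3 rel.py .384 -.2985 .0384 -5.4; python3 - <<'E'
from h import *
np.set_printoptions(precision=4,suppress=True)
for n in('top','side'):
    snap(n,n+'19');X,I=cloud(n+'19')
    reg=(X[...,0]>.42)&(X[...,0]<.62)&(X[...,1]<-.22)&(X[...,1]>-.42)&(X[...,2]>.017)&(X[...,2]<.06)
    q=X[reg];print(n,len(q),np.polyfit(q[:,0],q[:,1],1),np.polyfit(q[:,0],q[:,2],1),q.min(0),q.max(0),q.mean(0))
E
```

```text
t 26.525 pos [ 0.3846 -0.2996  0.0389] head -5.58 rel [ 0.001  -0.0007  0.0005] turn -0.0032 F [-1.67  0.13 -1.37] w 0.0434 R z [ 0.0331 -0.0109 -0.9994]
t 26.525 pos [ 0.3846 -0.2996  0.0389] head -5.58 rel [ 0.001  -0.0007  0.0005] turn -0.0032 F [-1.67  0.13 -1.37] w 0.0434 R z [ 0.0331 -0.0109 -0.9994]
top 124 [-0.1086 -0.2577] [0.0096 0.0285] [ 0.4396 -0.344   0.0176] [ 0.613  -0.3032  0.0419] [ 0.5097 -0.3131  0.0334]
side 116 [-0.1076 -0.2597] [0.0061 0.0293] [ 0.4218 -0.3719  0.0174] [ 0.574  -0.3009  0.0427] [ 0.4998 -0.3134  0.0324]
```

Call:
servo_tool(moves="0 0 0 0 0.6;0 0 0 0 0.7;0 0 0 0 1;0 0 0 0 1;0 0 0 0 1", force=20)

```text
time: 27.25
ee_pos: [0.3852, -0.3001, 0.0386]
tcp_rot: [[0.098, 0.995, 0.034], [0.995, -0.098, -0.012], [-0.008, 0.035, -0.999]]
wrist_force: [0.9, 0.2, 0.6]
width: 0.0858
```

Call:
servo_tool(moves="0 0 -0.005 0 1;0 0 -0.01 0 1;0 0 -0.02 0 1;0 0 -0.03 0 1;0 0 -0.04 0 1;0 0 -0.04 0 1;0 0 -0.02 0 1;0 0 0 0 1")

```text
time: 28.25
ee_pos: [0.379, -0.2978, 0.2134]
tcp_rot: [[0.098, 0.995, 0.036], [0.995, -0.098, -0.015], [-0.011, 0.038, -0.999]]
wrist_force: [0.4, -0.2, -0.7]
width: 0.0852
```

```bash
python3 - <<'E'
from hk import *
for n in('wrist','top','side'):
    im,_=snap(n,n+'20');X,I=cloud(n+'20')
    q=X[(X[...,0]>.42)&(X[...,0]<.61)&(X[...,1]<-.24)&(X[...,1]>-.37)&(X[...,2]>.018)&(X[...,2]<.06)]
    print(n,len(q),np.polyfit(q[:,0],q[:,1],1),np.polyfit(q[:,0],q[:,2],1),q.max(0),q.mean(0))
    q=X[(X[...,0]>.33)&(X[...,0]<.43)&(X[...,1]<-.25)&(X[...,1]>-.35)&(X[...,2]>.075)&(X[...,2]<.09)]
    if len(q)>5:print(len(q),q.mean(0),cv2.minAreaRect(q[:,:2].astype(np.float32)))
    print('ring',fit(X,[.6705,.064,.2175])[0])
print(get_state()['width'],get_state()['ee_pos'])
E
```

```text
wrist 1145 [-0.0984 -0.2603] [-0.0015  0.0315] [ 0.577  -0.2988  0.0341] [ 0.4966 -0.3092  0.0307]
1994 [ 0.3847 -0.2974  0.0813] ((0.38492438197135925, -0.2982855439186096), (0.03549998626112938, 0.045564714819192886), 83.62655639648438)
ring [0.6705 0.064  0.2175]
top 140 [-0.0988 -0.2625] [-0.0184  0.04  ] [ 0.5778 -0.3006  0.0397] [ 0.4987 -0.3117  0.0308]
40 [ 0.3996 -0.2925  0.0813] ((0.4010595679283142, -0.29130423069000244), (0.015280400402843952, 0.032378699630498886), 38.31629943847656)
ring [0.6711 0.0631 0.2183]
side 113 [-0.0986 -0.2632] [-0.0152  0.0367] [ 0.5738 -0.3006  0.0362] [ 0.499  -0.3124  0.0291]
136 [ 0.3822 -0.3022  0.081 ] ((0.3822682499885559, -0.3015027344226837), (0.03795547038316727, 0.045096397399902344), 84.43345642089844)
ring [0.6693 0.0652 0.2175]
0.08517314386036653 [ 0.3784 -0.2971  0.2109]ringfit.py:11: RuntimeWarning: Mean of empty slice.
  return c,R@c,m.sum(),np.abs(f(q[m],c)).mean()
  ret = ret.dtype.type(ret / rcount)
```

View pics/wrist20.png

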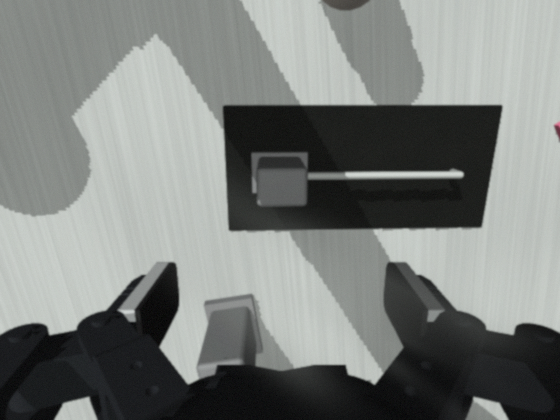

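View pics/side20.png

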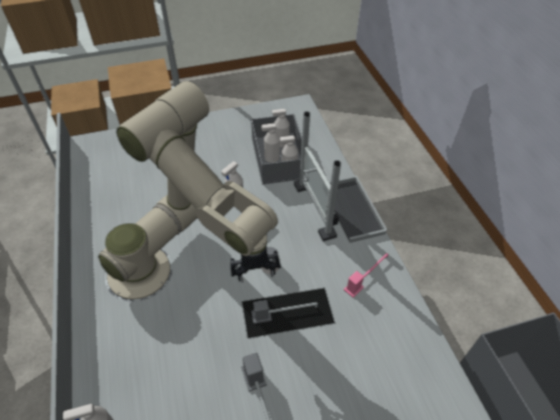

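The wrist view shows the rod upright on the mat, grip at (280,182) and hook at (460,174), both well inside its outline. In the side view the screen is still down and the bottles, tub and caddy are where they were.

```bash
python3 -c "
from h import *
print(order.job_done())"
```

```text
the job is handed in; nothing more can be done
None
```

I hooked the ring with the small grey rod, pulled the screen down until its catch took it, unhooked, and stood the rod back on its mat. I handed the job in at about 28 s; it reported no verdict.

- **Screen:** the ring sits about 0.217–0.218 m above the table against about 0.318 m at the start, so the screen is down about 100 mm. It stayed there after the load came off, after unhooking and at the final look, so the catch is holding it.
- **Pull force:** the vertical pull peaked at about 15 N, higher than the 12 N given. A sideways force of up to 11.6 N came with it, probably friction of the rod on the ring. Together that was about 19 N by the wrist reading, below the 25 N limit. I only read forces at the end of each move, so a brief higher peak could have gone unseen.
- **Stop:** I touched the rubber buffer only lightly (about 8 N of pull) and backed off.
- **Rod:** it stands upright, with the shank level to about 1° and the grip top at 81 mm, which matches the rod standing flat on the mat. The grip and hook are both well inside the mat's outline.
- **Other things:** the gripper is open and clear, and the bottles, tub and caddy look unmoved in the last pictures. I checked those by eye and did not measure them.

The cameras disagreed by 1–3 mm on ring and hook positions, which made no difference to the result. The top view of the grip was partly blocked by the arm at the end, so I relied on the wrist and side views for it.

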